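Return the objectives to their caddy

TASK

First clear the caddy: take out the black objective that was put there by mistake and stand it upright on a free spot of the open green mat, without touching the eyepiece. Then stand each of the three silver objectives upright in the caddy pocket of its ring's colour. Leave the other black objective and the eyepiece where they are, and set the optics down gently, never dropping them or knocking them over.

Things in the scene. Friction and masses are not known exactly. Their poses are not given: they have to be found in the camera images.
- chrome_red: microscope objective with a bright silver metal barrel and nose and a red ring, 50 mm tall, loose on the white bench. Stands nose up: foot 26 mm across to 6 mm height, straight barrel 28 mm across from 6 to 36 mm (grip here, any yaw), coloured ring above it (an annulus from above) to 42 mm, then nose 18 mm across. 0.12 kg. Origin: centre of underside, z up.
- chrome_yellow: microscope objective with a bright silver metal barrel and nose and a yellow ring, 55 mm tall, loose on the white bench. Stands nose up: foot 26 mm across to 6 mm height, straight barrel 28 mm across from 6 to 36 mm (grip here, any yaw), coloured ring above it (an annulus from above) to 42 mm, then nose 18 mm across. 0.12 kg. Origin: centre of underside, z up.
- chrome_blue: microscope objective with a bright silver metal barrel and nose and a blue ring, 60 mm tall, loose on the white bench. Stands nose up: foot 26 mm across to 6 mm height, straight barrel 28 mm across from 6 to 36 mm (grip here, any yaw), coloured ring above it (an annulus from above) to 42 mm, then nose 18 mm across. 0.12 kg. Origin: centre of underside, z up.
- black_blue: objective of the old microscope: black barrel and nose, blue ring, 60 mm tall, loose. At the start it occupies the middle pocket of the caddy, whichever colour that is. Stands nose up: foot 26 mm across to 6 mm height, straight barrel 28 mm across from 6 to 36 mm (grip here, any yaw), coloured ring above it (an annulus from above) to 42 mm, then nose 18 mm across. 0.12 kg. Origin: centre of underside, z up.
- black_red: objective of the old microscope: black barrel and nose, red ring, 55 mm tall, loose on the bench among the silver ones; to be left alone. Stands nose up: foot 26 mm across to 6 mm height, straight barrel 28 mm across from 6 to 36 mm (grip here, any yaw), coloured ring above it (an annulus from above) to 42 mm, then nose 18 mm across. 0.12 kg. Origin: centre of underside, z up.
- eyepiece: black eyepiece, a plain upright cylinder 33 mm across and 40 mm tall with a glass lens on top, loose on the green mat; to be left alone. Origin: centre of the underside.
- pocket_red: red pocket of the grey caddy: fixed tub 68 x 68 x 14 mm, red walls 11 mm thick, dark square well 46 mm wide. Origin: centre of underside, 4 mm above the bench; the well's floor is 4 mm above it, the wall tops 14 mm. The 3 pockets stand 75 mm apart in a row along their x axes, in any order, in a fixed grey tray 262 x 84 x 12 mm.
- pocket_yellow: yellow pocket of the grey caddy: fixed tub 68 x 68 x 14 mm, yellow walls 11 mm thick, dark square well 46 mm wide. Origin: centre of underside, 4 mm above the bench; the well's floor is 4 mm above it, the wall tops 14 mm. The 3 pockets stand 75 mm apart in a row along their x axes, in any order, in a fixed grey tray 262 x 84 x 12 mm.
- pocket_blue: blue pocket of the grey caddy: fixed tub 68 x 68 x 14 mm, blue walls 11 mm thick, dark square well 46 mm wide. Origin: centre of underside, 4 mm above the bench; the well's floor is 4 mm above it, the wall tops 14 mm. The 3 pockets stand 75 mm apart in a row along their x axes, in any order, in a fixed grey tray 262 x 84 x 12 mm.
- mat: green mat, 200 (x) x 170 (y) x 2 mm, fixed on the bench. Origin: centre of underside. A brown slide box is fixed on its -x end, over x from -96 to -35 mm and y from -56 to 56 mm, top 25 mm above the bench. The open part is x from -35 to 100 mm, full width; the eyepiece stands somewhere on it.

How it is judged:
By the outcome, as a careful person would: the job done as asked, in the order asked, and still so for the second after the job is handed in, with the robot touching nothing.
It also fails if it takes over 109 s, if anything falls off the work surface, if the arm or the gripper's body presses on something with over 40 N, if the wrist force passes 120 N, or if a joint passes its speed limit or range.

ROBOT

A 6-joint arm with a two-finger parallel gripper is mounted at the origin on the work surface. World frame = base frame: x ahead of the robot, y to its left, z up, the work surface at z = 0. Lengths are in mm, angles in rad, forces in N, time in s.
With the tool pointing down it reaches from about 350 to 775 mm from the base axis. Payload 7.3 kg.
Tool frame: the origin (TCP) lies on the centre line of the jaws, within the pads' length; the fingertips stand 22 mm ahead of it and the grasp point (between the pads) lies 3 mm ahead of it; x points along the fingers, z is the direction in which the jaws open and shut, and the axes are right-handed (so a half turn about x gives the same grasp; the last joint's range is limited). The gripper opens to 92 mm and grips with 3 to 60 N. Pads are 19 mm wide; open, the fingers measure 130 mm over their backs; the gripper's body (75 mm by 190 mm) begins 47 mm behind the grasp point.
Start: joints at [-1.291, 0.342, 1.524, -0, 1.275, -0.146], TCP at [216.874, -478.13, 248.741] pointing down, gripper open.
Joint ranges: [-2.53, 2.53], [-0.77, 2.02], [0.04, 2.7], [-1, 4.14], [0.28, 2.66], [-3.11, 3.11]. Speed limits (rad/s): [2.57, 2.57, 3.14, 3.14, 3.14, 3.14].

INTERFACE

Orientations are given as [roll, pitch, yaw] about the fixed x, y, z axes, in that order (R = Rz(yaw) Ry(pitch) Rx(roll)).
In Python, from plant import readout, imaging, bot gives the robot as it stands.
- The arm moves only by the tool arm_command, never from a script. Its argument "plan" is a list of rows, each an object of numbers: "tx", "ty", "tz": the shift along the tool's x, y, z in cm; "wx", "wy", "wz": the turn, a rotation vector about the tool's x, y, z in rad; "jaw": the opening, from -1 (shut) to 1 (fully open). In form: [{"tx": .., "ty": .., "tz": .., "wx": .., "wy": .., "wz": .., "jaw": ..}, ...]. A call has 1 to 20 rows; each row shifts and turns the commanded pose from where the row before left it, along the tool's axes as they then stand; what a row does not reach is not made up. A row lasts 1/10 s, in which the tool goes at most 50 mm and 8.59 degrees, less where a joint would pass 70% of its speed; a pose out of reach is approached as far as the arm can. A call with a gripper value outside its range is refused whole. The fingers move at their own pace and stop on an object; the grip force is fixed at half the most. Time passes only in rows, so rows that do not move let the fingers close. It gives the time, the measured TCP pose, the force and the opening at its end, in the units of the state.
- readout.get_obs(): the state, without advancing time (a new reading comes with each control period).
- imaging.capture(name): name is "scene" or "top" or "wrist"; returns the picture (400x640x3 uint8, blue, green, red); there is no depth.
- imaging.get_calibration(name): a dict with "fx", "fy", "cx", "cy" (pixels), "dist" ([k1, k2, p1, p2, k3] as OpenCV has them; the pictures are not rectified), "position" and "rotation" of the camera in the world; the wrist camera has in their place "mount" (4x4, takes a point from camera to tool coordinates, whose origin is the TCP and whose axes are the tool frame's). Camera axes: x right, y up, looking along -z (the intrinsics and any distortion apply to the point x, -y, -z); pixel columns grow to the right and rows downward; lengths in mm; the calibration is good to about 2 mm. A picture is of the moment at which its call begins: read the wrist's pose just before it. get_calibration takes no time and is no camera call.
- bot.close_job(): hands the job in, once; it reports no verdict.
The state is a dict: "time": time; "joint_positions": joint angles; "dq": joint speeds; "tau": joint torques, N m; "tool_pos": TCP position; "tcp_rot": TCP orientation; "contact_force": force on the tool from outside, world axes, zero at the start; "moment": the same for the moment, N m; "grip_width": finger opening in mm.
Only numpy, scipy, OpenCV 4.12 (cv2) and the standard library are available. Lean on these libraries where they do the work, as an engineer would, in place of code of your own. Each camera call takes 0.05 s, during which the arm holds its last target.

## Working session

There is one attempt and no reset: what is moved stays moved. The work goes in short steps, Python scripts to look and compute and a tool call to move; the robot and the scene stay as the last step left them, time stands still between calls to the robot, and variables do not carry over. Pictures are saved under pics/ and viewed, and the job is handed in when it is done.

Besides the shell and the picture viewer there is one more tool, called after "Call:" as name(argument=value, ...) on one line, values as JSON. arm_command: Moves the arm, as the interface text tells. Its arguments: {"type":"object","properties":{"plan":{"type":"array"}},"required":["plan"]}

```bash
mkdir -p pics; ls; python3 - <<'E'
from plant import readout, imaging, bot
import cv2
o=readout.get_obs(); print(o)
for n in ["scene","top"]:
    print(n, imaging.get_calibration(n)); cv2.imwrite(f"pics/{n}0.png", imaging.capture(n))
print(imaging.get_calibration("wrist"))
E
```

```text
pics
{'time': 0.0, 'joint_positions': array([-1.29099193e+00,  3.42697300e-01,  1.52501344e+00, -3.36753164e-05,
        1.27542324e+00, -1.45983098e-01]), 'dq': array([-2.86135798e-04,  1.37456795e-04,  8.98913040e-04, -6.54054031e-05,
       -1.10227711e-03, -4.88730642e-04]), 'tau': array([ 1.03308135e-03, -4.31243491e+01, -2.44219673e+01,  7.16590066e-02,
        5.57850022e-02, -1.21453668e-04]), 'tool_pos': array([ 216.75806789, -477.74519077,  248.05939481]), 'tcp_rot': array([3.01649887, 1.56925467, 1.87149987]), 'contact_force': array([-0.55280462,  0.60540444,  0.26248903]), 'moment': array([-0.0062403 ,  0.02483965, -0.00733451]), 'grip_width': 91.88481683169029}
scene {'fx': 393.8450607972268, 'fy': 393.8450607972268, 'cx': 310.61067262138744, 'cy': 197.71239073097757, 'dist': array([-0.01012456,  0.        ,  0.        ,  0.        ,  0.        ]), 'position': array([ 839.16094869, -293.72909925,  676.28462121]), 'rotation': array([ 0.55398855, -0.01136596,  0.82912524])}
top {'fx': 463.8162769661639, 'fy': 463.8162769661639, 'cx': 321.8934622758644, 'cy': 198.21927852228424, 'dist': array([-0.06780232,  0.        ,  0.        ,  0.        ,  0.        ]), 'position': array([333.29420192, -30.03996595, 993.14558758]), 'rotation': array([ 0.22583782, -0.00217763, -1.39950571])}
{'fx': 297.3091189916055, 'fy': 297.3091189916055, 'cx': 321.0952483245839, 'cy': 197.6941405671527, 'dist': array([-0.04945181,  0.        ,  0.        ,  0.        ,  0.        ]), 'mount': array([[-1.33350579e-04,  2.98897614e-01, -9.54285177e-01,
        -1.34488856e+02],
       [ 7.53426921e-04,  9.54284944e-01,  2.98897436e-01,
         8.15679881e+01],
       [ 9.99999707e-01, -6.79125996e-04, -3.52451959e-04,
        -6.57973410e-01],
       [ 0.00000000e+00,  0.00000000e+00,  0.00000000e+00,
         1.00000000e+00]])}
```

View pics/top0.png

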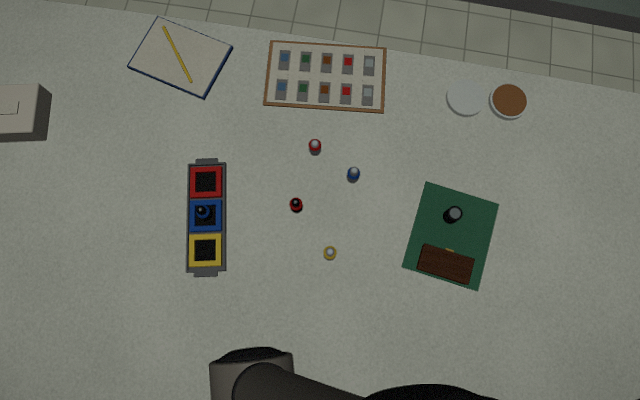

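View pics/scene0.png

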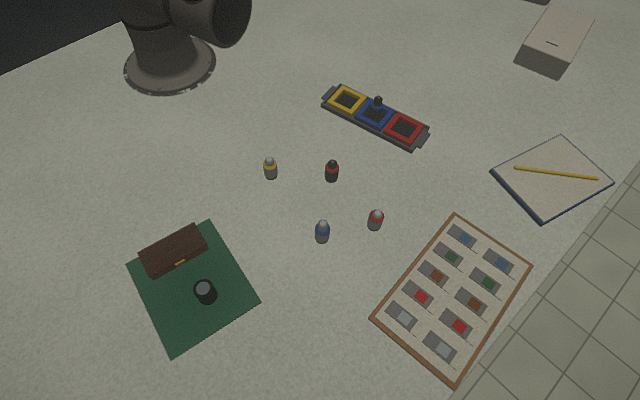

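The top picture shows silver red (315,146), blue (353,174), yellow (330,253) and black-red (296,204). The caddy runs red (206,181), blue with the black one in it (205,214), yellow (205,250). The mat is at the right, with the eyepiece at (453,214). I'll zoom in to measure.

```bash
cat > h.py <<'E'
import numpy as np, cv2
from scipy.spatial.transform import Rotation as Ro
from plant import readout, imaging, bot
def cam(n,obs=None):
    c=imaging.get_calibration(n)
    K=np.array([[c['fx'],0,c['cx']],[0,c['fy'],c['cy']],[0,0,1]])
    if n=='wrist':
        R=Ro.from_euler('xyz',obs['tcp_rot']).as_matrix(); M=c['mount']
        Rc=R@M[:3,:3]; p=R@M[:3,3]+obs['tool_pos']
    else:
        Rc=Ro.from_euler('xyz',c['rotation']).as_matrix(); p=c['position']
    return K,c['dist'],Rc@np.diag([1,-1,-1]),p
def unp(cm,uv,z):
    K,d,R,p=cm
    q=cv2.undistortPoints(np.array(uv,float).reshape(-1,1,2),K,d).reshape(-1,2)
    v=np.c_[q,np.ones(len(q))]@R.T
    return p+v*((z-p[2])/v[:,2])[:,None]
def proj(cm,P):
    K,d,R,p=cm
    return cv2.projectPoints((np.atleast_2d(P)-p)@R,np.zeros(3),np.zeros(3),K,d)[0].reshape(-1,2)
E
python3 - <<'E'
from h import *
t=cv2.imread('pics/top0.png')
a=cv2.resize(t[130:270,180:380],None,fx=4,fy=4,interpolation=cv2.INTER_CUBIC); cv2.imwrite('pics/ta.png',a)
b=cv2.resize(t[175:300,395:510],None,fx=4.5,fy=4.5,interpolation=cv2.INTER_CUBIC); cv2.imwrite('pics/tb.png',b)
s=cv2.imread('pics/scene0.png')
a=cv2.resize(s[80:250,250:440],None,fx=3.5,fy=3.5,interpolation=cv2.INTER_CUBIC); cv2.imwrite('pics/sa.png',a)
E
```

```text
(no output)
```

View pics/ta.png

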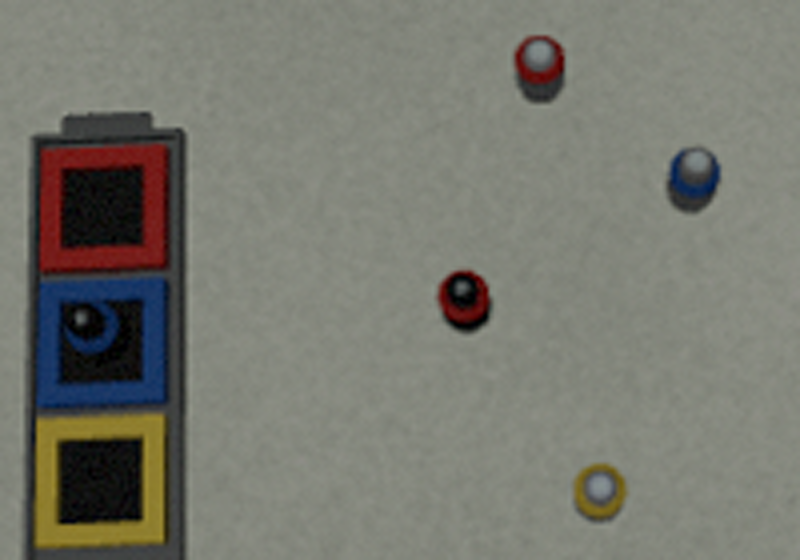

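View pics/tb.png

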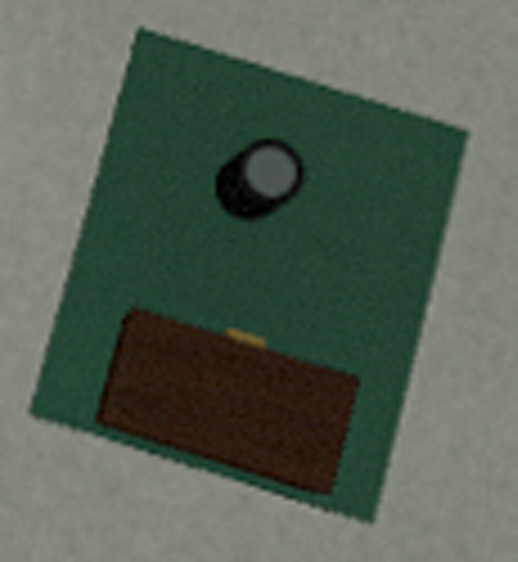

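View pics/sa.png

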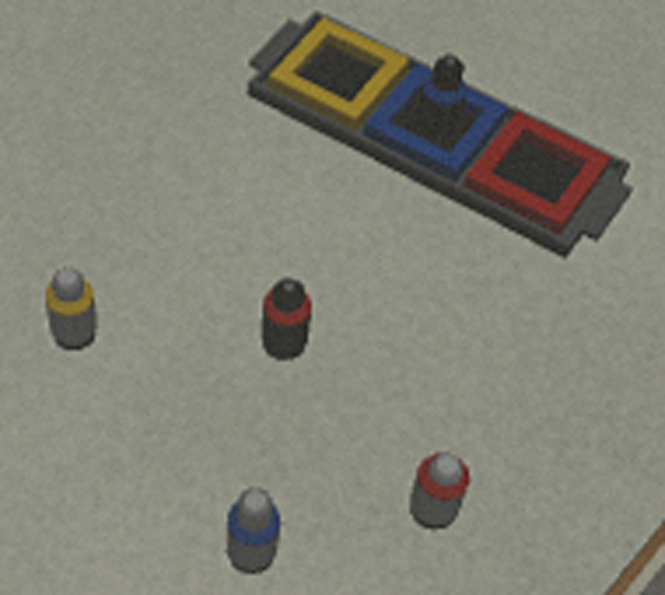

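```bash
python3 - <<'E'
from h import *
np.set_printoptions(precision=1,suppress=True)
T=cam('top');S=cam('scene')
ft=lambda x,y:(180+(x+.5)/4-.5,130+(y+.5)/4-.5)
fb=lambda x,y:(395+(x+.5)/4.5-.5,175+(y+.5)/4.5-.5)
fs=lambda x,y:(250+(x+.5)/3.5-.5,80+(y+.5)/3.5-.5)
D=dict(red=((539,60),(540,52),(447,466),50,0),blue=((695,173),(697,162),(256,500),60,0),bred=((464,297),(462,290),(289,288),55,0),yel=((600,491),(600,486),(69,276),55,0),bblue=((91,326),(83,320),(448,66),60,8))
for k,(r,n,s,h,z0) in D.items():
    print(k,unp(T,ft(*r),42+z0)[0,:2],unp(T,ft(*n),h+z0)[0,:2],unp(S,fs(*s),h+z0-2)[0,:2])
W=dict(red=[(61,168),(143,164),(143,245),(62,250)],blue=[(59,300),(142,299),(142,381),(58,383)],yel=[(58,439),(141,437),(142,521),(58,523)])
O=dict(red=[(41,147),(168,144),(168,268),(40,272)],blue=[(38,281),(168,277),(166,405),(37,409)],yel=[(36,416),(166,412),(165,542),(35,547)])
for k in O:
    o=unp(T,[ft(*p) for p in O[k]],18)[:,:2]; print(k,o.mean(0),o.tolist())
    w=unp(T,[ft(*p) for p in W[k]],18)[:,:2]; print('  well',w.mean(0))
OS=dict(yel=[(318,15),(412,64),(358,124),(270,75)],blue=[(425,68),(509,105),(452,175),(364,124)],red=[(527,113),(614,155),(562,229),(466,180)])
for k in OS:
    print('scene',k,unp(S,[fs(*p) for p in OS[k]],18)[:,:2].mean(0))
m=unp(T,[fb(*p) for p in [(138,28),(468,132),(374,522),(30,412)]],2)[:,:2]; print('mat',m.mean(0),m)
print('eye',unp(T,fb(272,172),40)[:,:2])
c=(m[0]+m[1])/2-(m[2]+m[3])/2; print('yaw',np.arctan2(c[1],c[0]))
o=readout.get_obs(); print(Ro.from_euler('xyz',o['tcp_rot']).as_matrix())
E
```

```text
red [663.4  41.5] [665.2  41.1] [663.6  43.1]
blue [615.1 -51.5] [615.9 -51.2] [614.6 -49.1]
bred [527.6  57.4] [528.4  57.9] [527.   59.7]
yel [439.4 -29.9] [440.4 -29.5] [437.5 -27. ]
bblue [477.5 245.3] [477.1 244.8] [476.4 245. ]
red [548.1 262.6] [[575.6394049308979, 304.95667594752376], [589.2052462805782, 235.88357203776917], [520.808078476562, 220.52685972281546], [506.6940855956307, 288.8950273316731]]
  well [548.3 263.7]
blue [474.6 246.7] [[501.63254981620366, 288.804868696953], [515.9266120948641, 219.43617887155372], [447.4422003143436, 205.3073874627584], [433.33593304956196, 273.067754390399]]
  well [475.5 247.9]
yel [402.9 231.2] [[429.57033073636615, 272.727364956866], [443.76532962533133, 204.49322370619626], [376.40326944626565, 190.19446802747365], [361.7802879980188, 257.2946082992143]]
  well [402.3 231.4]
scene yel [401.3 231.4]
scene blue [474.8 247.8]
scene red [549.1 264.9]
mat [ 526.4 -282.9] [[ 636.3 -212.8]
 [ 612.  -380.4]
 [ 416.5 -353. ]
 [ 440.7 -185.2]]
eye [[ 566.3 -276.5]]
yaw -0.13972927866522922
[[-0.   0.9  0.4]
 [ 0.   0.4 -0.9]
 [-1.   0.  -0. ]]
```

```bash
python3 - <<'E'
from h import *
o=readout.get_obs(); R=Ro.from_euler('xyz',o['tcp_rot']).as_matrix();print(R.round(4)); print(np.arctan2(R[1,1],R[0,1]),o['time'])
E
```

```text
[[-4.000e-04  9.107e-01  4.130e-01]
 [ 1.300e-03  4.130e-01 -9.107e-01]
 [-1.000e+00  2.000e-04 -1.400e-03]]
0.4257718164289486 0.1
```

Call:
arm_command(plan=[{"wx": 0.142,"jaw": 1},{"wx": 0.142},{"wx": 0.142},{"ty": 3.25,"tz": -3},{"ty": 3.25,"tz": -4.5},{"ty": 3.25,"tz": -4.5},{"ty": 3.25,"tz": -4.5},{"ty": 3.25,"tz": -4.5},{"ty": 3.25,"tz": -4.5},{"ty": 3.25,"tz": -4.5},{"ty": 3.25,"tz": -4.5},{"tz": -4.5},{"tz": -4.5},{"tz": -4.5},{"tz": -4.5},{"tz": -4.5},{"tz": -4.5},{"tz": -4.5},{"tz": -1.8,"jaw": 0.1}])

```text
invalid input at $.plan[0]: expected keys tx, ty, tz, wx, wy, wz, jaw
```

Call:
arm_command(plan=[{"tx": 0,"ty": 0,"tz": 0,"wx": 0.142,"wy": 0,"wz": 0,"jaw": 1},{"tx": 0,"ty": 0,"tz": 0,"wx": 0.142,"wy": 0,"wz": 0,"jaw": 1},{"tx": 0,"ty": 0,"tz": 0,"wx": 0.142,"wy": 0,"wz": 0,"jaw": 1},{"tx": 0,"ty": 3.25,"tz": -3,"wx": 0,"wy": 0,"wz": 0,"jaw": 0.1},{"tx": 0,"ty": 3.25,"tz": -4.5,"wx": 0,"wy": 0,"wz": 0,"jaw": 0.1},{"tx": 0,"ty": 3.25,"tz": -4.5,"wx": 0,"wy": 0,"wz": 0,"jaw": 0.1},{"tx": 0,"ty": 3.25,"tz": -4.5,"wx": 0,"wy": 0,"wz": 0,"jaw": 0.1},{"tx": 0,"ty": 3.25,"tz": -4.5,"wx": 0,"wy": 0,"wz": 0,"jaw": 0.1},{"tx": 0,"ty": 3.25,"tz": -4.5,"wx": 0,"wy": 0,"wz": 0,"jaw": 0.1},{"tx": 0,"ty": 3.25,"tz": -4.5,"wx": 0,"wy": 0,"wz": 0,"jaw": 0.1},{"tx": 0,"ty": 3.25,"tz": -4.5,"wx": 0,"wy": 0,"wz": 0,"jaw": 0.1},{"tx": 0,"ty": 0,"tz": -4.5,"wx": 0,"wy": 0,"wz": 0,"jaw": 0.1},{"tx": 0,"ty": 0,"tz": -4.5,"wx": 0,"wy": 0,"wz": 0,"jaw": 0.1},{"tx": 0,"ty": 0,"tz": -4.5,"wx": 0,"wy": 0,"wz": 0,"jaw": 0.1},{"tx": 0,"ty": 0,"tz": -4.5,"wx": 0,"wy": 0,"wz": 0,"jaw": 0.1},{"tx": 0,"ty": 0,"tz": -4.5,"wx": 0,"wy": 0,"wz": 0,"jaw": 0.1},{"tx": 0,"ty": 0,"tz": -4.5,"wx": 0,"wy": 0,"wz": 0,"jaw": 0.1},{"tx": 0,"ty": 0,"tz": -4.5,"wx": 0,"wy": 0,"wz": 0,"jaw": 0.1},{"tx": 0,"ty": 0,"tz": -1.8,"wx": 0,"wy": 0,"wz": 0,"jaw": 0.1},{"tx": 0,"ty": 0,"tz": 0,"wx": 0,"wy": 0,"wz": 0,"jaw": 0.1}])

```text
time: 2.1
tool_pos: [453.9, 170.8, 248.2]
tcp_rot: [-1.806, 1.57, 2.91]
contact_force: [0.2, 0.5, -0.6]
grip_width: 50.5
```

```bash
cat > look.py <<'E'
from h import *
import sys
o=readout.get_obs(); R=Ro.from_euler('xyz',o['tcp_rot']).as_matrix()
print(o['time'],o['tool_pos'].round(1),R.round(4).tolist(),o['grip_width'].round(1),o['contact_force'].round(1),o['joint_positions'].round(2))
if len(sys.argv)>1:
    im=imaging.capture('wrist'); cv2.imwrite(f'pics/{sys.argv[1]}.png',im)
    np.savez(f'pics/{sys.argv[1]}.npz',tool_pos=o['tool_pos'],tcp_rot=o['tcp_rot'])
E
python3 look.py w1
```

```text
Traceback (most recent call last):
  File "look.py", line 4, in <module>
    print(o['time'],o['tool_pos'].round(1),R.round(4).tolist(),o['grip_width'].round(1),o['contact_force'].round(1),o['joint_positions'].round(2))
                                                               ^^^^^^^^^^^^^^^^^^^^^
AttributeError: 'float' object has no attribute 'round'
```

```bash
sed -i "s/o\['grip_width'\].round(1)/round(o['grip_width'],1)/" look.py; python3 look.py w1
```

```text
2.1 [453.9 170.8 248.2] [[-0.0008, 1.0, 0.0037], [0.0002, 0.0037, -1.0], [-1.0, -0.0008, -0.0002]] 50.5 [ 0.2  0.5 -0.6] [0.2  0.27 1.63 0.   1.24 1.77]
```

View pics/w1.png

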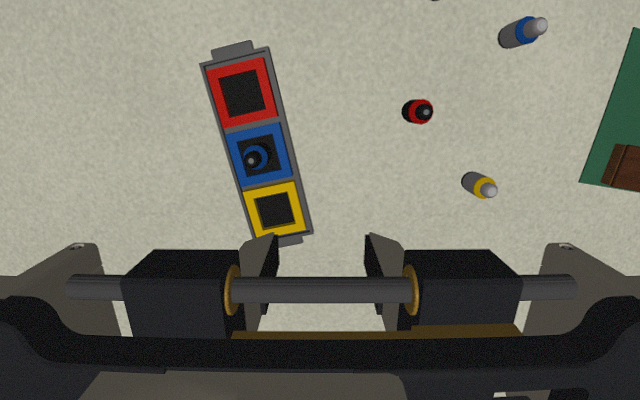

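```bash
python3 - <<'E'
import cv2
t=cv2.imread('pics/w1.png')
cv2.imwrite('pics/w1a.png',cv2.resize(t[40:250,190:330],None,fx=2.8*1,fy=2.8,interpolation=cv2.INTER_CUBIC))
cv2.imwrite('pics/w1b.png',cv2.resize(t[0:210,390:560],None,fx=2.8*1,fy=2.8,interpolation=cv2.INTER_CUBIC))
E
```

```text
(no output)
```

View pics/w1a.png

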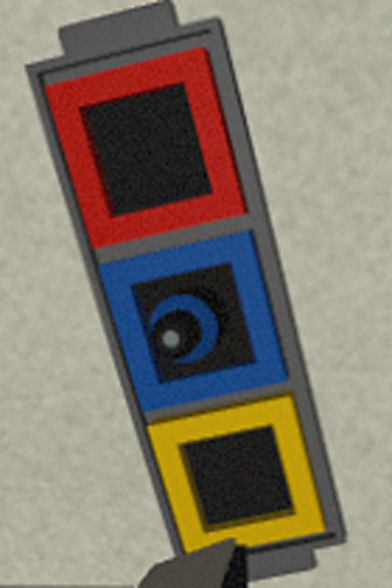

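View pics/w1b.png

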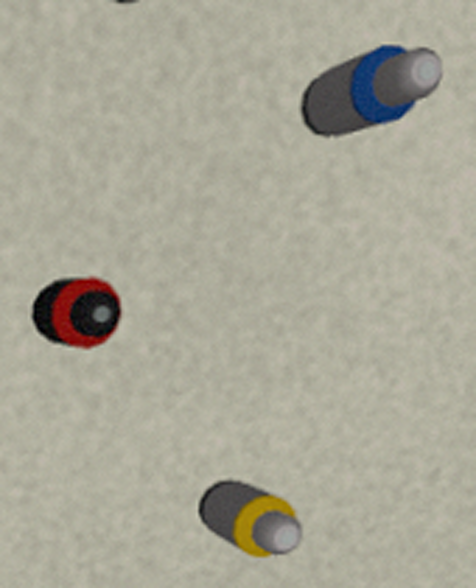

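```bash
python3 - <<'E'
from h import *
np.set_printoptions(precision=1,suppress=True)
C=cam('wrist',np.load('pics/w1.npz'))
f=lambda ox,oy:(lambda p:(ox+(p[0]+.5)/2.8-.5,oy+(p[1]+.5)/2.8-.5))
a=f(190,40);b=f(390,0)
print('bblue',unp(C,[a((171,339))],68),unp(C,[a((184,328))],50))
print('blue',unp(C,[b((426,70))],60),unp(C,[b((382,84))],42))
print('bred',unp(C,[b((101,314))],55),unp(C,[b((86,313))],42))
print('yel',unp(C,[b((285,536))],55),unp(C,[b((265,525))],42))
for n,P in dict(red=[(46,85),(206,48),(246,213),(94,250)],blue=[(99,265),(250,230),(287,377),(145,412)]).items(): print(n,unp(C,[a(p) for p in P],18).mean(0))
for n,P in dict(red=[(80,107),(185,83),(213,191),(112,217)],blue=[(132,285),(234,264),(256,360),(160,382)],yel=[(183,445),(270,427),(293,512),(205,529)]).items(): print(n,unp(C,[a(p) for p in P],18).mean(0))
E
```

```text
bblue [[477.6 247.   68. ]] [[478.7 245.7  50. ]]
blue [[616.8 -49.1  60. ]] [[615.6 -44.8  42. ]]
bred [[529.1  59.9  55. ]] [[529.1  61.5  42. ]]
yel [[441.3 -27.3  55. ]] [[442.4 -25.4  42. ]]
red [547.8 263.9  18. ]
blue [475.6 247.8  18. ]
red [548. 264.  18.]
blue [475.3 247.7  18. ]
yel [402.6 232.   18. ]
```

Call:
arm_command(plan=[{"tx": 0,"ty": 1.2,"tz": -3.75,"wx": 0,"wy": 0,"wz": 0,"jaw": 0.1},{"tx": 0,"ty": 1.15,"tz": -3.75,"wx": 0,"wy": 0,"wz": 0,"jaw": 0.1},{"tx": 3,"ty": 0,"tz": 0,"wx": 0,"wy": 0,"wz": 0,"jaw": 0.1},{"tx": 4,"ty": 0,"tz": 0,"wx": 0,"wy": 0,"wz": 0,"jaw": 0.1},{"tx": 4,"ty": 0,"tz": 0,"wx": 0,"wy": 0,"wz": 0,"jaw": 0.1},{"tx": 3.8,"ty": 0,"tz": 0,"wx": 0,"wy": 0,"wz": 0,"jaw": 0.1},{"tx": 0,"ty": 0,"tz": 0,"wx": 0,"wy": 0,"wz": 0,"jaw": 0.1},{"tx": 0,"ty": 0,"tz": 0,"wx": 0,"wy": 0,"wz": 0,"jaw": 0.1}])

```text
time: 2.95
tool_pos: [478.4, 242.5, 101.1]
tcp_rot: [-0.924, 1.57, -2.497]
contact_force: [0.5, -0.3, 0.3]
grip_width: 50.5
```

```bash
python3 look.py w2
```

```text
2.95 [478.4 242.5 101.1] [[-0.0007, 1.0, -0.0016], [-0.0005, -0.0016, -1.0], [-1.0, -0.0007, 0.0005]] 50.5 [ 0.5 -0.3  0.3] [ 0.33  0.53  1.68 -0.    0.93  1.9 ]
```

View pics/w2.png

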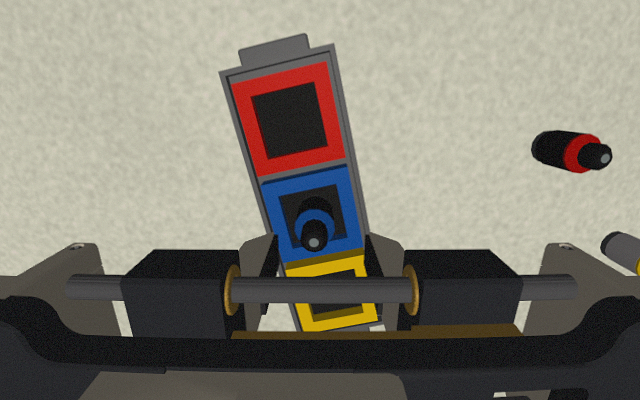

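The black nose is at (313,242), slightly left of the jaw centre, so I'll correct y by 3 mm and descend.

Call:
arm_command(plan=[{"tx": 0,"ty": -0.05,"tz": -0.35,"wx": 0,"wy": 0,"wz": 0,"jaw": 0.1},{"tx": 1.9,"ty": 0,"tz": 0,"wx": 0,"wy": 0,"wz": 0,"jaw": 0.1},{"tx": 1.9,"ty": 0,"tz": 0,"wx": 0,"wy": 0,"wz": 0,"jaw": 0.1},{"tx": 1.3,"ty": 0,"tz": 0,"wx": 0,"wy": 0,"wz": 0,"jaw": 0.1},{"tx": 0.7,"ty": 0,"tz": 0,"wx": 0,"wy": 0,"wz": 0,"jaw": 0.1},{"tx": 0,"ty": 0,"tz": 0,"wx": 0,"wy": 0,"wz": 0,"jaw": 0.1},{"tx": 0,"ty": 0,"tz": 0,"wx": 0,"wy": 0,"wz": 0,"jaw": 0.1}])

```text
time: 3.7
tool_pos: [478.0, 247.3, 43.4]
tcp_rot: [1.827, 1.57, 0.256]
contact_force: [-0.1, 0.5, 0.4]
grip_width: 50.6
```

```bash
python3 look.py w3
```

```text
3.7 [478.  247.3  43.4] [[0.0012, 1.0, -0.0001], [0.0003, -0.0001, -1.0], [-1.0, 0.0012, -0.0003]] 50.6 [-0.1  0.5  0.4] [ 0.33  0.61  1.72 -0.    0.8   1.91]
```

View pics/w3.png

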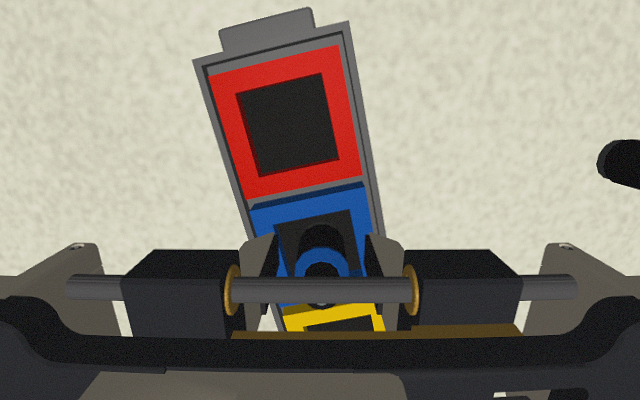

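Objective centred between the fingers at (322,275). Gripping and lifting.

Call:
arm_command(plan=[{"tx": 0,"ty": 0,"tz": 0,"wx": 0,"wy": 0,"wz": 0,"jaw": -1},{"tx": 0,"ty": 0,"tz": 0,"wx": 0,"wy": 0,"wz": 0,"jaw": -1},{"tx": 0,"ty": 0,"tz": 0,"wx": 0,"wy": 0,"wz": 0,"jaw": -1},{"tx": 0,"ty": 0,"tz": 0,"wx": 0,"wy": 0,"wz": 0,"jaw": -1},{"tx": 0,"ty": 0,"tz": 0,"wx": 0,"wy": 0,"wz": 0,"jaw": -1},{"tx": 0,"ty": 0,"tz": 0,"wx": 0,"wy": 0,"wz": 0,"jaw": -1},{"tx": -0.6,"ty": 0,"tz": 0,"wx": 0,"wy": 0,"wz": 0,"jaw": -1},{"tx": -2,"ty": 0,"tz": 0,"wx": 0,"wy": 0,"wz": 0,"jaw": -1},{"tx": -3,"ty": 0,"tz": 0,"wx": 0,"wy": 0,"wz": 0,"jaw": -1},{"tx": -3,"ty": 0,"tz": 0,"wx": 0,"wy": 0,"wz": 0,"jaw": -1},{"tx": -2,"ty": 0,"tz": 0,"wx": 0,"wy": 0,"wz": 0,"jaw": -1},{"tx": 0,"ty": 0,"tz": 0,"wx": 0,"wy": 0,"wz": 0,"jaw": -1}])

```text
time: 4.95
tool_pos: [478.9, 247.6, 151.5]
tcp_rot: [1.893, 1.565, 0.322]
contact_force: [-0.4, -0.9, -1.3]
grip_width: 27.7
```

Call:
arm_command(plan=[{"tx": 0,"ty": 0.7,"tz": 2,"wx": 0,"wy": 0,"wz": 0,"jaw": -1},{"tx": 0,"ty": 0.7,"tz": 3,"wx": 0,"wy": 0,"wz": 0,"jaw": -1},{"tx": 0,"ty": 0.7,"tz": 3.6,"wx": 0,"wy": 0,"wz": 0,"jaw": -1},{"tx": 0,"ty": 0.7,"tz": 3.6,"wx": 0,"wy": 0,"wz": 0,"jaw": -1},{"tx": 0,"ty": 0.7,"tz": 3.6,"wx": 0,"wy": 0,"wz": 0,"jaw": -1},{"tx": 0,"ty": 0.7,"tz": 3.6,"wx": 0,"wy": 0,"wz": 0,"jaw": -1},{"tx": 0,"ty": 0.7,"tz": 3.6,"wx": 0,"wy": 0,"wz": 0,"jaw": -1},{"tx": 0,"ty": 0.7,"tz": 3.6,"wx": 0,"wy": 0,"wz": 0,"jaw": -1},{"tx": 0,"ty": 0.7,"tz": 3.6,"wx": 0,"wy": 0,"wz": 0,"jaw": -1},{"tx": 0,"ty": 0.7,"tz": 3.6,"wx": 0,"wy": 0,"wz": 0,"jaw": -1},{"tx": 0,"ty": 0.7,"tz": 3.6,"wx": 0,"wy": 0,"wz": 0,"jaw": -1},{"tx": 0,"ty": 0.7,"tz": 3.6,"wx": 0,"wy": 0,"wz": 0,"jaw": -1},{"tx": 0,"ty": 0.7,"tz": 3.6,"wx": 0,"wy": 0,"wz": 0,"jaw": -1},{"tx": 0,"ty": 0.7,"tz": 3.6,"wx": 0,"wy": 0,"wz": 0,"jaw": -1},{"tx": 0,"ty": 0.7,"tz": 3.6,"wx": 0,"wy": 0,"wz": 0,"jaw": -1},{"tx": 0,"ty": 0.7,"tz": 3.6,"wx": 0,"wy": 0,"wz": 0,"jaw": -1},{"tx": 0,"ty": 0,"tz": 2.5,"wx": 0,"wy": 0,"wz": 0,"jaw": -1},{"tx": 0,"ty": 0,"tz": 1.2,"wx": 0,"wy": 0,"wz": 0,"jaw": -1},{"tx": 0,"ty": 0,"tz": 0,"wx": 0,"wy": 0,"wz": 0,"jaw": -1},{"tx": 0,"ty": 0,"tz": 0,"wx": 0,"wy": 0,"wz": 0,"jaw": -1}])

```text
time: 6.95
tool_pos: [589.0, -342.7, 147.8]
tcp_rot: [-2.442, 1.569, 2.27]
contact_force: [0.4, 0.4, -1.3]
grip_width: 27.5
```

```bash
python3 look.py w4
```

```text
6.95 [ 589.  -342.7  147.8] [[-0.0014, 1.0, 0.0001], [0.0016, 0.0001, -1.0], [-1.0, -0.0014, -0.0016]] 27.5 [ 0.4  0.4 -1.3] [-0.64  0.71  1.17  0.    1.26  0.93]
```

View pics/w4.png

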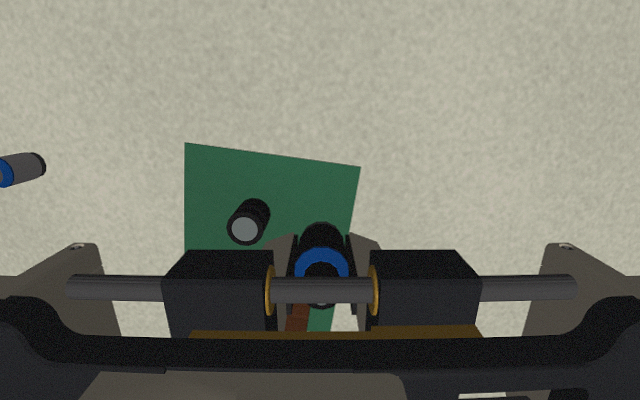

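```bash
python3 - <<'E'
from h import *
C=cam('wrist',np.load('pics/w4.npz'))
m=unp(C,[(184,143),(361,167)],2)[:,:2];print(m); e=unp(C,[(244,229)],40)[0,:2];print(e)
x=np.array([.990,-.139]);y=np.array([.139,.990]); mid=m.mean(0);print(mid-100*x)
d=np.array([590,-342.7])-(mid-100*x);print(d@x,d@y,np.array([590,-342.7])-e)
E
```

```text
[[ 636.3759595  -212.08488891]
 [ 613.19958022 -379.99097932]]
[ 565.07054032 -273.46219334]
[ 525.78776986 -282.13793411]
71.988234997404 -51.03094524024813 [ 24.92945968 -69.23780666]
```

Call:
arm_command(plan=[{"tx": 2,"ty": 0.1,"tz": 0.5,"wx": 0,"wy": 0,"wz": 0,"jaw": -1},{"tx": 3,"ty": 0,"tz": 0,"wx": 0,"wy": 0,"wz": 0,"jaw": -1},{"tx": 3,"ty": 0,"tz": 0,"wx": 0,"wy": 0,"wz": 0,"jaw": -1},{"tx": 1.8,"ty": 0,"tz": 0,"wx": 0,"wy": 0,"wz": 0,"jaw": -1},{"tx": 0.9,"ty": 0,"tz": 0,"wx": 0,"wy": 0,"wz": 0,"jaw": -1},{"tx": 0,"ty": 0,"tz": 0,"wx": 0,"wy": 0,"wz": 0,"jaw": -1},{"tx": 0,"ty": 0,"tz": 0,"wx": 0,"wy": 0,"wz": 0,"jaw": -1},{"tx": 0,"ty": 0,"tz": 0,"wx": 0,"wy": 0,"wz": 0,"jaw": -1}])

```text
time: 7.8
tool_pos: [591.2, -349.2, 43.5]
tcp_rot: [0.917, 1.568, -0.654]
contact_force: [0.8, -1.0, -2.0]
grip_width: 27.5
```

```bash
python3 look.py
```

```text
7.8 [ 591.2 -349.2   43.5] [[0.0023, 1.0, 0.0001], [-0.0017, 0.0001, -1.0], [-1.0, 0.0023, 0.0017]] 27.5 [ 0.8 -1.  -2. ] [-0.65  0.83  1.25 -0.    1.06  0.93]
```

Call:
arm_command(plan=[{"tx": 0.3,"ty": 0,"tz": 0,"wx": 0,"wy": 0,"wz": 0,"jaw": -1},{"tx": 0.15,"ty": 0,"tz": 0,"wx": 0,"wy": 0,"wz": 0,"jaw": -1},{"tx": 0,"ty": 0,"tz": 0,"wx": 0,"wy": 0,"wz": 0,"jaw": -1},{"tx": 0,"ty": 0,"tz": 0,"wx": 0,"wy": 0,"wz": 0,"jaw": -1}])

```text
time: 8.2
tool_pos: [590.3, -349.1, 37.3]
tcp_rot: [0.15, 1.571, -1.421]
contact_force: [0.2, 0.3, -1.2]
grip_width: 27.3
```

Call:
arm_command(plan=[{"tx": 0.08,"ty": 0,"tz": 0,"wx": 0,"wy": 0,"wz": 0,"jaw": -1},{"tx": 0,"ty": 0,"tz": 0,"wx": 0,"wy": 0,"wz": 0,"jaw": -1}])

```text
time: 8.4
tool_pos: [590.4, -349.1, 37.0]
tcp_rot: [0.693, 1.57, -0.878]
contact_force: [-1.4, 0.4, 2.7]
grip_width: 27.6
```

Contact: the vertical force rose by about 4 N. Releasing.

Call:
arm_command(plan=[{"tx": 0,"ty": 0,"tz": 0,"wx": 0,"wy": 0,"wz": 0,"jaw": -0.35},{"tx": 0,"ty": 0,"tz": 0,"wx": 0,"wy": 0,"wz": 0,"jaw": -0.25},{"tx": 0,"ty": 0,"tz": 0,"wx": 0,"wy": 0,"wz": 0,"jaw": -0.15},{"tx": 0,"ty": 0,"tz": 0,"wx": 0,"wy": 0,"wz": 0,"jaw": -0.15},{"tx": 0,"ty": 0,"tz": 0,"wx": 0,"wy": 0,"wz": 0,"jaw": -0.15},{"tx": -1,"ty": 0,"tz": 0,"wx": 0,"wy": 0,"wz": 0,"jaw": -0.15},{"tx": -2,"ty": 0,"tz": 0,"wx": 0,"wy": 0,"wz": 0,"jaw": -0.15},{"tx": -3,"ty": 0,"tz": 0,"wx": 0,"wy": 0,"wz": 0,"jaw": -0.15},{"tx": -4,"ty": 0,"tz": 0,"wx": 0,"wy": 0,"wz": 0,"jaw": -0.15},{"tx": -1,"ty": 0,"tz": 0,"wx": 0,"wy": 0,"wz": 0,"jaw": 0.1},{"tx": 0,"ty": 0,"tz": 0,"wx": 0,"wy": 0,"wz": 0,"jaw": 0.1}])

```text
time: 9.5
tool_pos: [591.3, -349.7, 149.6]
tcp_rot: [0.917, 1.565, -0.654]
contact_force: [-0.5, 0.4, 0.2]
grip_width: 48.9
```

```bash
python3 look.py w5
```

```text
9.5 [ 591.3 -349.7  149.6] [[0.0044, 1.0, -0.0001], [-0.0033, -0.0001, -1.0], [-1.0, 0.0044, 0.0033]] 48.9 [-0.5  0.4  0.2] [-0.65  0.72  1.16 -0.    1.26  0.93]
```

View pics/w5.png

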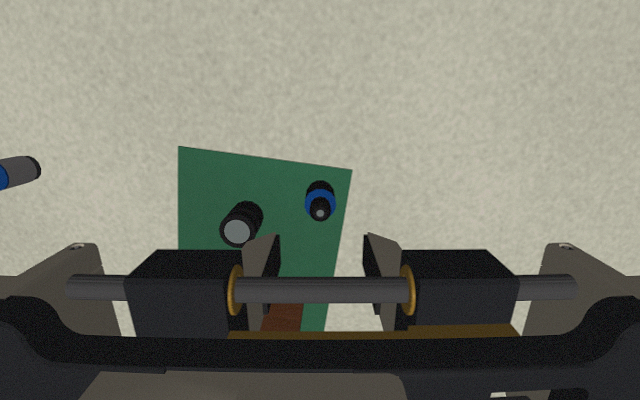

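Black-blue stands upright on the mat at (320,200), clear of the eyepiece at (238,230). Next is chrome_blue.

Call:
arm_command(plan=[{"tx": 0,"ty": 0.3,"tz": -2,"wx": 0,"wy": 0,"wz": 0,"jaw": 0.1},{"tx": 0,"ty": 0.3,"tz": -4,"wx": 0,"wy": 0,"wz": 0,"jaw": 0.1},{"tx": 0,"ty": 0.3,"tz": -4,"wx": 0,"wy": 0,"wz": 0,"jaw": 0.1},{"tx": 0,"ty": 0.3,"tz": -4,"wx": 0,"wy": 0,"wz": 0,"jaw": 0.1},{"tx": 0,"ty": 0.3,"tz": -4,"wx": 0,"wy": 0,"wz": 0,"jaw": 0.1},{"tx": 0,"ty": 0.3,"tz": -4,"wx": 0,"wy": 0,"wz": 0,"jaw": 0.1},{"tx": 0,"ty": 0.3,"tz": -4,"wx": 0,"wy": 0,"wz": 0,"jaw": 0.1},{"tx": 0,"ty": 0.3,"tz": -3,"wx": 0,"wy": 0,"wz": 0,"jaw": 0.1},{"tx": 2,"ty": 0,"tz": -1,"wx": 0,"wy": 0,"wz": 0,"jaw": 0.1},{"tx": 2,"ty": 0,"tz": 0,"wx": 0,"wy": 0,"wz": 0,"jaw": 0.1},{"tx": 0,"ty": 0,"tz": 0,"wx": 0,"wy": 0,"wz": 0,"jaw": 0.1},{"tx": 0,"ty": 0,"tz": 0,"wx": 0,"wy": 0,"wz": 0,"jaw": 0.1}])

```text
time: 10.75
tool_pos: [613.5, -48.2, 105.4]
tcp_rot: [-1.776, 1.568, 2.937]
contact_force: [0.0, -0.3, 0.0]
grip_width: 50.3
```

```bash
python3 look.py w6
```

```text
10.75 [613.5 -48.2 105.4] [[-0.0028, 1.0, 0.0002], [0.0006, 0.0002, -1.0], [-1.0, -0.0028, -0.0006]] 50.3 [ 0.  -0.3  0. ] [-0.2   0.64  1.44  0.    1.06  1.37]
```

View pics/w6.png

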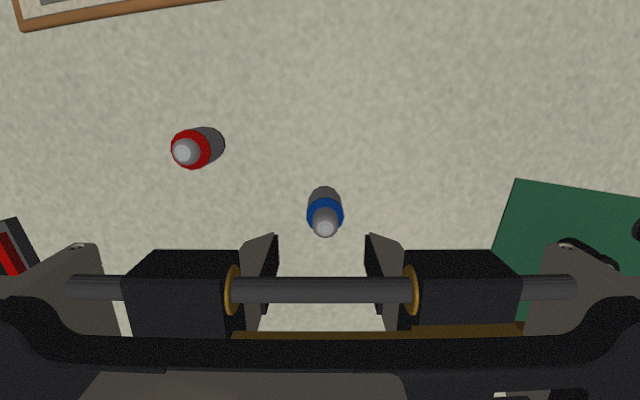

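```bash
python3 - <<'E'
from h import *
C=cam('wrist',np.load('pics/w6.npz'))
print('blue',unp(C,[(325.5,229)],60),unp(C,[(325,215)],42)); print('red',unp(C,[(182,153)],50),unp(C,[(190,149)],42))
E
```

```text
blue [[616.83237325 -50.37506116  60.        ]] [[619.78075305 -50.24788502  42.        ]]
red [[665.39338367  42.45872216  50.        ]] [[666.79364398  40.41707807  42.        ]]
```

Call:
arm_command(plan=[{"tx": 0,"ty": 0.3,"tz": 0.2,"wx": 0,"wy": 0,"wz": 0,"jaw": 0.1},{"tx": 2,"ty": 0,"tz": 0,"wx": 0,"wy": 0,"wz": 0,"jaw": 0.1},{"tx": 2.5,"ty": 0,"tz": 0,"wx": 0,"wy": 0,"wz": 0,"jaw": 0.1},{"tx": 1.7,"ty": 0,"tz": 0,"wx": 0,"wy": 0,"wz": 0,"jaw": 0.1},{"tx": 0.7,"ty": 0,"tz": 0,"wx": 0,"wy": 0,"wz": 0,"jaw": 0.1},{"tx": 0,"ty": 0,"tz": 0,"wx": 0,"wy": 0,"wz": 0,"jaw": 0.1},{"tx": 0,"ty": 0,"tz": 0,"wx": 0,"wy": 0,"wz": 0,"jaw": 0.1},{"tx": 0,"ty": 0,"tz": 0,"wx": 0,"wy": 0,"wz": 0,"jaw": 0.1}])

```text
time: 11.6
tool_pos: [618.2, -51.2, 38.7]
tcp_rot: [1.341, 1.568, -0.23]
contact_force: [0.9, 0.1, 0.8]
grip_width: 50.4
```

```bash
python3 look.py w7
```

```text
11.6 [618.2 -51.2  38.7] [[0.0023, 1.0, -0.0004], [-0.0005, -0.0004, -1.0], [-1.0, 0.0023, 0.0005]] 50.4 [0.9 0.1 0.8] [-0.21  0.73  1.48 -0.    0.93  1.37]
```

View pics/w7.png

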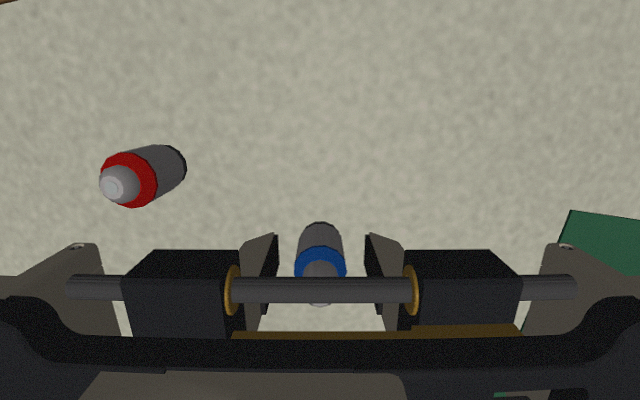

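Blue is centred at (320,265). I'll lower slightly, grip and lift.

Call:
arm_command(plan=[{"tx": 0.3,"ty": 0,"tz": 0,"wx": 0,"wy": 0,"wz": 0,"jaw": 0.1},{"tx": 0,"ty": 0,"tz": 0,"wx": 0,"wy": 0,"wz": 0,"jaw": -1},{"tx": 0,"ty": 0,"tz": 0,"wx": 0,"wy": 0,"wz": 0,"jaw": -1},{"tx": 0,"ty": 0,"tz": 0,"wx": 0,"wy": 0,"wz": 0,"jaw": -1},{"tx": 0,"ty": 0,"tz": 0,"wx": 0,"wy": 0,"wz": 0,"jaw": -1},{"tx": 0,"ty": 0,"tz": 0,"wx": 0,"wy": 0,"wz": 0,"jaw": -1},{"tx": 0,"ty": 0,"tz": 0,"wx": 0,"wy": 0,"wz": 0,"jaw": -1}])

```text
time: 12.35
tool_pos: [617.4, -51.0, 34.4]
tcp_rot: [0.774, 1.571, -0.797]
contact_force: [0.3, -0.1, 0.9]
grip_width: 27.6
```

```bash
python3 look.py
```

```text
12.35 [617.4 -51.   34.4] [[0.0001, 1.0, -0.0002], [-0.0001, -0.0002, -1.0], [-1.0, 0.0001, 0.0001]] 27.6 [ 0.3 -0.1  0.9] [-0.21  0.74  1.48 -0.    0.92  1.37]
```

Call:
arm_command(plan=[{"tx": -0.6,"ty": 0,"tz": 0,"wx": 0,"wy": 0,"wz": 0,"jaw": -1},{"tx": -2.4,"ty": 0,"tz": 0,"wx": 0,"wy": 0,"wz": 0,"jaw": -1},{"tx": -4,"ty": 0,"tz": 0,"wx": 0,"wy": 0,"wz": 0,"jaw": -1},{"tx": -3,"ty": 0,"tz": 0,"wx": 0,"wy": 0,"wz": 0,"jaw": -1},{"tx": -1.5,"ty": -0.8,"tz": -1.5,"wx": 0,"wy": 0,"wz": 0,"jaw": -1},{"tx": 0,"ty": -1.5,"tz": -3,"wx": 0,"wy": 0,"wz": 0,"jaw": -1},{"tx": 0,"ty": -1.7,"tz": -3.6,"wx": 0,"wy": 0,"wz": 0,"jaw": -1},{"tx": 0,"ty": -1.7,"tz": -3.6,"wx": 0,"wy": 0,"wz": 0,"jaw": -1},{"tx": 0,"ty": -1.7,"tz": -3.6,"wx": 0,"wy": 0,"wz": 0,"jaw": -1},{"tx": 0,"ty": -1.7,"tz": -3.6,"wx": 0,"wy": 0,"wz": 0,"jaw": -1},{"tx": 0,"ty": -1.7,"tz": -3.6,"wx": 0,"wy": 0,"wz": 0,"jaw": -1},{"tx": 0,"ty": -1.7,"tz": -3.6,"wx": 0,"wy": 0,"wz": 0,"jaw": -1},{"tx": 0,"ty": -1.3,"tz": -2.5,"wx": 0,"wy": 0,"wz": 0,"jaw": -1},{"tx": 0,"ty": -0.4,"tz": -1.2,"wx": 0,"wy": 0,"wz": 0,"jaw": -1},{"tx": 0,"ty": 0,"tz": 0,"wx": 0,"wy": 0,"wz": 0,"jaw": -1},{"tx": 0,"ty": 0,"tz": 0,"wx": 0,"wy": 0,"wz": 0,"jaw": -1},{"tx": 0,"ty": 0,"tz": 0,"wx": 0,"wy": 0,"wz": 0,"jaw": -1}])

```text
time: 14.05
tool_pos: [476.2, 245.9, 149.4]
tcp_rot: [0.543, 1.57, -1.03]
contact_force: [-0.8, -0.2, -1.9]
grip_width: 27.4
```

```bash
python3 look.py w8
```

```text
14.05 [476.2 245.9 149.4] [[0.0002, 1.0, -0.0017], [-0.0004, -0.0017, -1.0], [-1.0, 0.0002, 0.0004]] 27.4 [-0.8 -0.2 -1.9] [ 0.33  0.46  1.63 -0.    1.05  1.91]
```

View pics/w8.png

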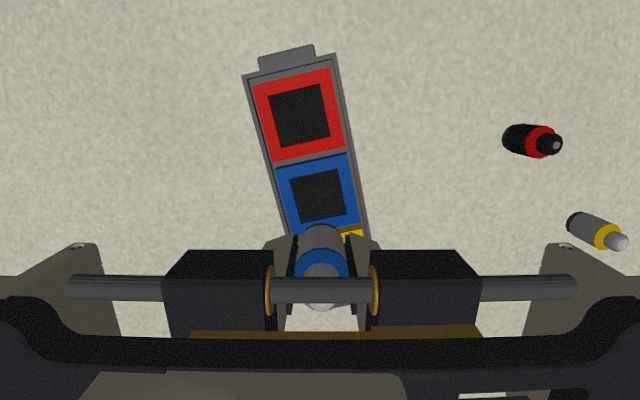

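The blue pocket is empty at (318,195) and the objective is above it. Descending.

Call:
arm_command(plan=[{"tx": 2,"ty": -0.1,"tz": -0.15,"wx": 0,"wy": 0,"wz": 0,"jaw": -1},{"tx": 3,"ty": 0,"tz": 0,"wx": 0,"wy": 0,"wz": 0,"jaw": -1},{"tx": 2.6,"ty": 0,"tz": 0,"wx": 0,"wy": 0,"wz": 0,"jaw": -1},{"tx": 1.6,"ty": 0,"tz": 0,"wx": 0,"wy": 0,"wz": 0,"jaw": -1},{"tx": 0.8,"ty": 0,"tz": 0,"wx": 0,"wy": 0,"wz": 0,"jaw": -1},{"tx": 0,"ty": 0,"tz": 0,"wx": 0,"wy": 0,"wz": 0,"jaw": -1},{"tx": 0,"ty": 0,"tz": 0,"wx": 0,"wy": 0,"wz": 0,"jaw": -1},{"tx": 0,"ty": 0,"tz": 0,"wx": 0,"wy": 0,"wz": 0,"jaw": -1}])

```text
time: 14.9
tool_pos: [475.2, 248.6, 50.4]
tcp_rot: [1.868, 1.569, 0.297]
contact_force: [1.3, 0.7, -0.8]
grip_width: 27.5
```

```bash
python3 look.py w9
```

```text
14.9 [475.2 248.6  50.4] [[0.002, 1.0, -0.0005], [0.0006, -0.0005, -1.0], [-1.0, 0.002, -0.0006]] 27.5 [ 1.3  0.7 -0.8] [ 0.34  0.6   1.73 -0.    0.81  1.91]
```

View pics/w9.png

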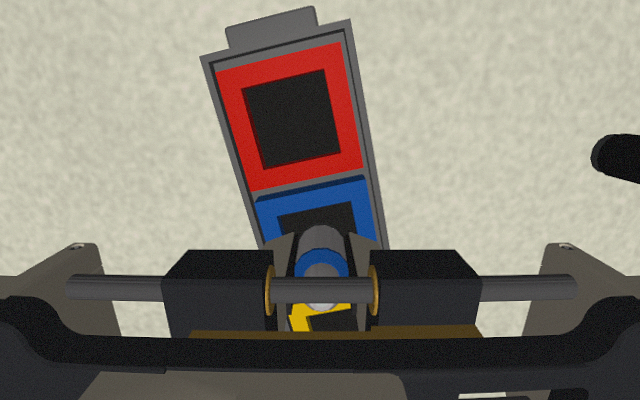

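Call:
arm_command(plan=[{"tx": 0.35,"ty": 0,"tz": 0,"wx": 0,"wy": 0,"wz": 0,"jaw": -1},{"tx": 0.15,"ty": 0,"tz": 0,"wx": 0,"wy": 0,"wz": 0,"jaw": -1},{"tx": 0,"ty": 0,"tz": 0,"wx": 0,"wy": 0,"wz": 0,"jaw": -1},{"tx": 0,"ty": 0,"tz": 0,"wx": 0,"wy": 0,"wz": 0,"jaw": -1}])

```text
time: 15.35
tool_pos: [474.4, 248.6, 44.4]
tcp_rot: [-0.306, 1.571, -1.877]
contact_force: [-0.2, -0.6, -1.4]
grip_width: 27.2
```

Call:
arm_command(plan=[{"tx": 0.08,"ty": 0,"tz": 0,"wx": 0,"wy": 0,"wz": 0,"jaw": -1},{"tx": 0,"ty": 0,"tz": 0,"wx": 0,"wy": 0,"wz": 0,"jaw": -1}])

```text
time: 15.55
tool_pos: [474.4, 248.5, 43.5]
tcp_rot: [-0.774, 1.571, -2.344]
contact_force: [-0.5, -0.3, -1.9]
grip_width: 27.4
```

Call:
arm_command(plan=[{"tx": 0.06,"ty": 0,"tz": 0,"wx": 0,"wy": 0,"wz": 0,"jaw": -1},{"tx": 0,"ty": 0,"tz": 0,"wx": 0,"wy": 0,"wz": 0,"jaw": -1}])

```text
time: 15.75
tool_pos: [474.4, 248.5, 42.9]
tcp_rot: [-0.419, 1.571, -1.99]
contact_force: [-0.1, 0.6, -1.8]
grip_width: 27.3
```

Call:
arm_command(plan=[{"tx": 0.06,"ty": 0,"tz": 0,"wx": 0,"wy": 0,"wz": 0,"jaw": -1},{"tx": 0,"ty": 0,"tz": 0,"wx": 0,"wy": 0,"wz": 0,"jaw": -1}])

```text
time: 15.95
tool_pos: [474.5, 248.5, 42.4]
tcp_rot: [1.093, 1.571, -0.478]
contact_force: [-0.6, -0.4, -0.3]
grip_width: 27.4
```

Call:
arm_command(plan=[{"tx": 0.03,"ty": 0,"tz": 0,"wx": 0,"wy": 0,"wz": 0,"jaw": -1},{"tx": 0,"ty": 0,"tz": 0,"wx": 0,"wy": 0,"wz": 0,"jaw": -0.35},{"tx": 0,"ty": 0,"tz": 0,"wx": 0,"wy": 0,"wz": 0,"jaw": -0.25},{"tx": 0,"ty": 0,"tz": 0,"wx": 0,"wy": 0,"wz": 0,"jaw": 0},{"tx": 0,"ty": 0,"tz": 0,"wx": 0,"wy": 0,"wz": 0,"jaw": 0},{"tx": 0,"ty": 0,"tz": 0,"wx": 0,"wy": 0,"wz": 0,"jaw": 0},{"tx": -1,"ty": 0,"tz": 0,"wx": 0,"wy": 0,"wz": 0,"jaw": 0},{"tx": -2.5,"ty": 0,"tz": 0,"wx": 0,"wy": 0,"wz": 0,"jaw": 0},{"tx": -4,"ty": 0,"tz": 0,"wx": 0,"wy": 0,"wz": 0,"jaw": 0},{"tx": -3,"ty": 0,"tz": 0,"wx": 0,"wy": 0,"wz": 0,"jaw": 0.1},{"tx": 0,"ty": 0,"tz": 0,"wx": 0,"wy": 0,"wz": 0,"jaw": 0.1}])

```text
time: 17.05
tool_pos: [476.8, 249.5, 152.2]
tcp_rot: [1.9, 1.561, 0.329]
contact_force: [0.3, 0.1, -0.2]
grip_width: 50.5
```

```bash
python3 look.py w10
```

```text
17.05 [476.8 249.5 152.2] [[0.0089, 1.0, -0.0001], [0.003, -0.0001, -1.0], [-1.0, 0.0089, -0.003]] 50.5 [ 0.3  0.1 -0.2] [ 0.34  0.46  1.63 -0.    1.04  1.91]
```

View pics/w10.png

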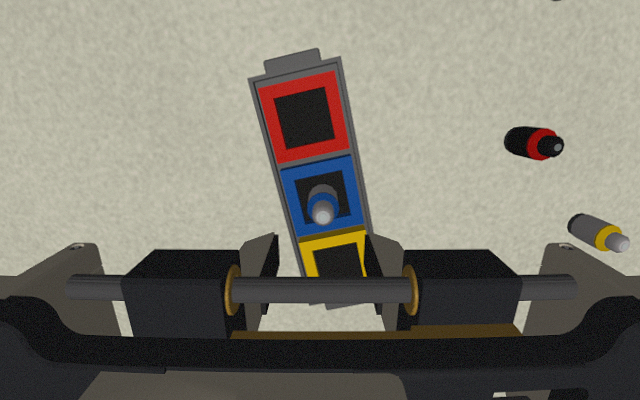

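Blue stands in its pocket at (322,208). Next is yellow.

Call:
arm_command(plan=[{"tx": 0,"ty": 0,"tz": 2,"wx": 0,"wy": 0,"wz": 0,"jaw": 0.1},{"tx": 0,"ty": -0.5,"tz": 3.7,"wx": 0,"wy": 0,"wz": 0,"jaw": 0.1},{"tx": 0,"ty": -0.5,"tz": 3.7,"wx": 0,"wy": 0,"wz": 0,"jaw": 0.1},{"tx": 0,"ty": -0.5,"tz": 3.7,"wx": 0,"wy": 0,"wz": 0,"jaw": 0.1},{"tx": 0,"ty": -0.5,"tz": 3.7,"wx": 0,"wy": 0,"wz": 0,"jaw": 0.1},{"tx": 0,"ty": -0.5,"tz": 3.7,"wx": 0,"wy": 0,"wz": 0,"jaw": 0.1},{"tx": 0,"ty": -0.5,"tz": 3.7,"wx": 0,"wy": 0,"wz": 0,"jaw": 0.1},{"tx": 0,"ty": -0.5,"tz": 2.5,"wx": 0,"wy": 0,"wz": 0,"jaw": 0.1},{"tx": 2.2,"ty": 0,"tz": 1,"wx": 0,"wy": 0,"wz": 0,"jaw": 0.1},{"tx": 2.2,"ty": 0,"tz": 0,"wx": 0,"wy": 0,"wz": 0,"jaw": 0.1},{"tx": 0,"ty": 0,"tz": 0,"wx": 0,"wy": 0,"wz": 0,"jaw": 0.1},{"tx": 0,"ty": 0,"tz": 0,"wx": 0,"wy": 0,"wz": 0,"jaw": 0.1},{"tx": 0,"ty": 0,"tz": 0,"wx": 0,"wy": 0,"wz": 0,"jaw": 0.1}])

```text
time: 18.4
tool_pos: [439.8, -28.2, 103.7]
tcp_rot: [1.245, 1.57, -0.325]
contact_force: [0.2, -0.3, 0.3]
grip_width: 50.7
```

```bash
python3 look.py w11
```

```text
18.4 [439.8 -28.2 103.7] [[0.0008, 1.0, 0.0004], [-0.0003, 0.0004, -1.0], [-1.0, 0.0008, 0.0003]] 50.7 [ 0.2 -0.3  0.3] [-0.24  0.38  1.94 -0.    0.82  1.33]
```

View pics/w11.png

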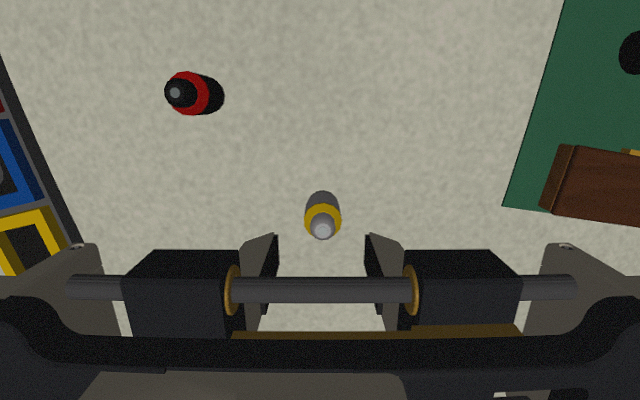

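```bash
python3 - <<'E'
from h import *
C=cam('wrist',np.load('pics/w11.npz'))
print(unp(C,[(322,231)],55),unp(C,[(322.5,220)],42),unp(C,[(322,206)],0.))
E
```

```text
[[440.34173476 -28.18118331  55.        ]] [[443.0934289  -28.57170676  42.        ]] [[439.16077227 -28.36200287   0.        ]]
```

Call:
arm_command(plan=[{"tx": 1.5,"ty": 0.1,"tz": 0,"wx": 0,"wy": 0,"wz": 0,"jaw": 0.1},{"tx": 2.5,"ty": 0,"tz": 0,"wx": 0,"wy": 0,"wz": 0,"jaw": 0.1},{"tx": 1.8,"ty": 0,"tz": 0,"wx": 0,"wy": 0,"wz": 0,"jaw": 0.1},{"tx": 1,"ty": 0,"tz": 0,"wx": 0,"wy": 0,"wz": 0,"jaw": 0.1},{"tx": 0,"ty": 0,"tz": 0,"wx": 0,"wy": 0,"wz": 0,"jaw": 0.1},{"tx": 0,"ty": 0,"tz": 0,"wx": 0,"wy": 0,"wz": 0,"jaw": 0.1},{"tx": 0,"ty": 0,"tz": 0,"wx": 0,"wy": 0,"wz": 0,"jaw": 0.1},{"tx": 0,"ty": 0,"tz": 0,"wx": 0,"wy": 0,"wz": 0,"jaw": 0.1}])

```text
time: 19.25
tool_pos: [440.9, -28.6, 35.9]
tcp_rot: [1.292, 1.569, -0.279]
contact_force: [-0.3, 0.8, -0.3]
grip_width: 50.6
```

```bash
python3 look.py w12
```

```text
19.25 [440.9 -28.6  35.9] [[0.0016, 1.0, -0.0002], [-0.0005, -0.0002, -1.0], [-1.0, 0.0016, 0.0005]] 50.6 [-0.3  0.8 -0.3] [-0.24  0.51  2.   -0.    0.63  1.33]
```

View pics/w12.png

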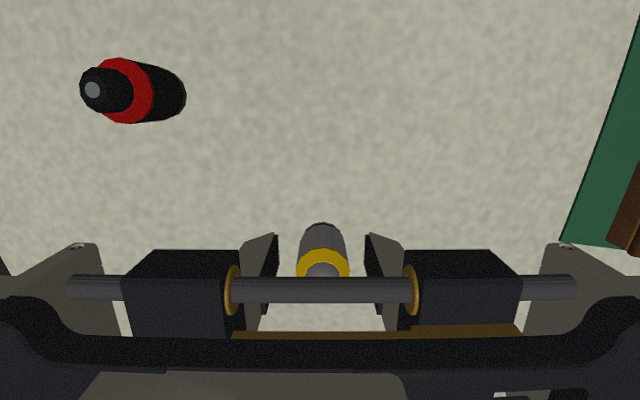

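Yellow is centred at (323,262). Gripping and moving it.

Call:
arm_command(plan=[{"tx": 0,"ty": 0,"tz": 0,"wx": 0,"wy": 0,"wz": 0,"jaw": -1},{"tx": 0,"ty": 0,"tz": 0,"wx": 0,"wy": 0,"wz": 0,"jaw": -1},{"tx": 0,"ty": 0,"tz": 0,"wx": 0,"wy": 0,"wz": 0,"jaw": -1},{"tx": 0,"ty": 0,"tz": 0,"wx": 0,"wy": 0,"wz": 0,"jaw": -1},{"tx": 0,"ty": 0,"tz": 0,"wx": 0,"wy": 0,"wz": 0,"jaw": -1},{"tx": 0,"ty": 0,"tz": 0,"wx": 0,"wy": 0,"wz": 0,"jaw": -1}])

```text
time: 19.9
tool_pos: [440.4, -28.5, 35.2]
tcp_rot: [0.64, 1.571, -0.931]
contact_force: [-0.1, -0.3, 1.6]
grip_width: 27.3
```

Call:
arm_command(plan=[{"tx": -0.6,"ty": 0,"tz": 0,"wx": 0,"wy": 0,"wz": 0,"jaw": -1},{"tx": -2.4,"ty": 0,"tz": 0,"wx": 0,"wy": 0,"wz": 0,"jaw": -1},{"tx": -4,"ty": 0,"tz": 0,"wx": 0,"wy": 0,"wz": 0,"jaw": -1},{"tx": -3,"ty": 0,"tz": 0,"wx": 0,"wy": 0,"wz": 0,"jaw": -1},{"tx": -1.5,"ty": 0,"tz": -1.2,"wx": 0,"wy": 0,"wz": 0,"jaw": -1},{"tx": 0,"ty": -0.5,"tz": -2.8,"wx": 0,"wy": 0,"wz": 0,"jaw": -1},{"tx": 0,"ty": -0.5,"tz": -3.6,"wx": 0,"wy": 0,"wz": 0,"jaw": -1},{"tx": 0,"ty": -0.5,"tz": -3.6,"wx": 0,"wy": 0,"wz": 0,"jaw": -1},{"tx": 0,"ty": -0.5,"tz": -3.6,"wx": 0,"wy": 0,"wz": 0,"jaw": -1},{"tx": 0,"ty": -0.5,"tz": -3.6,"wx": 0,"wy": 0,"wz": 0,"jaw": -1},{"tx": 0,"ty": -0.5,"tz": -3.6,"wx": 0,"wy": 0,"wz": 0,"jaw": -1},{"tx": 0,"ty": -0.5,"tz": -2.8,"wx": 0,"wy": 0,"wz": 0,"jaw": -1},{"tx": 0,"ty": -0.3,"tz": -1.2,"wx": 0,"wy": 0,"wz": 0,"jaw": -1},{"tx": 0,"ty": 0,"tz": 0,"wx": 0,"wy": 0,"wz": 0,"jaw": -1},{"tx": 0,"ty": 0,"tz": 0,"wx": 0,"wy": 0,"wz": 0,"jaw": -1},{"tx": 0,"ty": 0,"tz": 0,"wx": 0,"wy": 0,"wz": 0,"jaw": -1}])

```text
time: 21.5
tool_pos: [402.7, 230.4, 150.1]
tcp_rot: [-0.345, 1.57, -1.917]
contact_force: [-0.5, -0.7, -1.5]
grip_width: 27.6
```

```bash
python3 look.py w13
```

```text
21.5 [402.7 230.4 150.1] [[-0.0002, 1.0, -0.0015], [-0.0005, -0.0015, -1.0], [-1.0, -0.0002, 0.0005]] 27.6 [-0.5 -0.7 -1.5] [ 0.35  0.34  1.83 -0.    0.97  1.93]
```

View pics/w13.png

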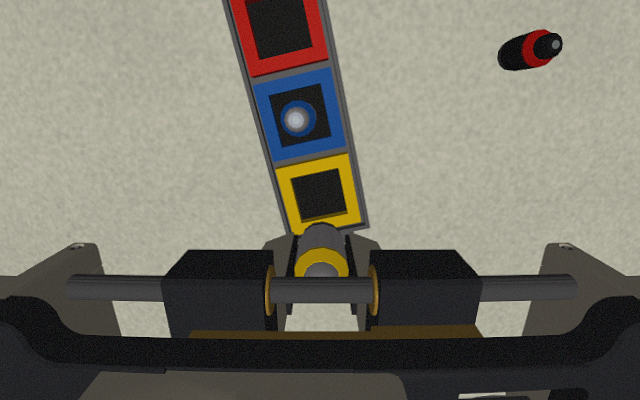

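Call:
arm_command(plan=[{"tx": 2,"ty": 0,"tz": -0.1,"wx": 0,"wy": 0,"wz": 0,"jaw": -1},{"tx": 3,"ty": 0,"tz": 0,"wx": 0,"wy": 0,"wz": 0,"jaw": -1},{"tx": 2.6,"ty": 0,"tz": 0,"wx": 0,"wy": 0,"wz": 0,"jaw": -1},{"tx": 1.6,"ty": 0,"tz": 0,"wx": 0,"wy": 0,"wz": 0,"jaw": -1},{"tx": 0.8,"ty": 0,"tz": 0,"wx": 0,"wy": 0,"wz": 0,"jaw": -1},{"tx": 0.3,"ty": 0,"tz": 0,"wx": 0,"wy": 0,"wz": 0,"jaw": -1},{"tx": 0,"ty": 0,"tz": 0,"wx": 0,"wy": 0,"wz": 0,"jaw": -1},{"tx": 0,"ty": 0,"tz": 0,"wx": 0,"wy": 0,"wz": 0,"jaw": -1},{"tx": 0,"ty": 0,"tz": 0,"wx": 0,"wy": 0,"wz": 0,"jaw": -1}])

```text
time: 22.45
tool_pos: [403.0, 232.7, 47.9]
tcp_rot: [1.888, 1.569, 0.317]
contact_force: [-0.5, 0.5, 0.1]
grip_width: 27.3
```

```bash
python3 look.py w14
```

```text
22.45 [403.  232.7  47.9] [[0.0016, 1.0, -0.0002], [0.0005, -0.0002, -1.0], [-1.0, 0.0016, -0.0005]] 27.3 [-0.5  0.5  0.1] [ 0.36  0.51  1.93 -0.    0.7   1.93]
```

View pics/w14.png

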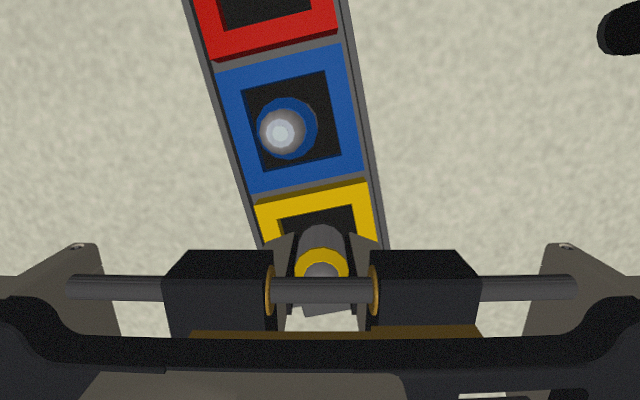

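Call:
arm_command(plan=[{"tx": 0.2,"ty": 0,"tz": 0,"wx": 0,"wy": 0,"wz": 0,"jaw": -1},{"tx": 0.1,"ty": 0,"tz": 0,"wx": 0,"wy": 0,"wz": 0,"jaw": -1},{"tx": 0,"ty": 0,"tz": 0,"wx": 0,"wy": 0,"wz": 0,"jaw": -1},{"tx": 0,"ty": 0,"tz": 0,"wx": 0,"wy": 0,"wz": 0,"jaw": -1}])

```text
time: 22.9
tool_pos: [402.4, 232.6, 44.0]
tcp_rot: [-0.618, 1.571, -2.189]
contact_force: [0.6, 1.1, -1.8]
grip_width: 27.1
```

Call:
arm_command(plan=[{"tx": 0.06,"ty": 0,"tz": 0,"wx": 0,"wy": 0,"wz": 0,"jaw": -1},{"tx": 0,"ty": 0,"tz": 0,"wx": 0,"wy": 0,"wz": 0,"jaw": -1}])

```text
time: 23.1
tool_pos: [402.4, 232.5, 43.4]
tcp_rot: [-0.624, 1.571, -2.195]
contact_force: [-0.2, 0.9, -1.4]
grip_width: 27.6
```

Call:
arm_command(plan=[{"tx": 0.06,"ty": 0,"tz": 0,"wx": 0,"wy": 0,"wz": 0,"jaw": -1},{"tx": 0,"ty": 0,"tz": 0,"wx": 0,"wy": 0,"wz": 0,"jaw": -1}])

```text
time: 23.3
tool_pos: [402.5, 232.6, 43.1]
tcp_rot: [1.503, 1.571, -0.068]
contact_force: [-1.0, -0.3, 3.3]
grip_width: 27.4
```

Call:
arm_command(plan=[{"tx": 0,"ty": 0,"tz": 0,"wx": 0,"wy": 0,"wz": 0,"jaw": -0.35},{"tx": 0,"ty": 0,"tz": 0,"wx": 0,"wy": 0,"wz": 0,"jaw": -0.25},{"tx": 0,"ty": 0,"tz": 0,"wx": 0,"wy": 0,"wz": 0,"jaw": 0},{"tx": 0,"ty": 0,"tz": 0,"wx": 0,"wy": 0,"wz": 0,"jaw": 0},{"tx": 0,"ty": 0,"tz": 0,"wx": 0,"wy": 0,"wz": 0,"jaw": 0},{"tx": -1,"ty": 0,"tz": 0,"wx": 0,"wy": 0,"wz": 0,"jaw": 0},{"tx": -2.5,"ty": 0,"tz": 0,"wx": 0,"wy": 0,"wz": 0,"jaw": 0},{"tx": -4,"ty": 0,"tz": 0,"wx": 0,"wy": 0,"wz": 0,"jaw": 0},{"tx": -3,"ty": 0,"tz": 0,"wx": 0,"wy": 0,"wz": 0,"jaw": 0.1},{"tx": 0,"ty": 0,"tz": 0,"wx": 0,"wy": 0,"wz": 0,"jaw": 0.1}])

```text
time: 24.3
tool_pos: [404.7, 233.5, 152.4]
tcp_rot: [1.922, 1.562, 0.351]
contact_force: [1.3, -0.6, -0.2]
grip_width: 50.1
```

```bash
python3 look.py w15
```

```text
24.3 [404.7 233.5 152.4] [[0.0083, 1.0, -0.0001], [0.003, -0.0001, -1.0], [-1.0, 0.0083, -0.003]] 50.1 [ 1.3 -0.6 -0.2] [ 0.36  0.34  1.82 -0.    0.97  1.93]
```

View pics/w15.png

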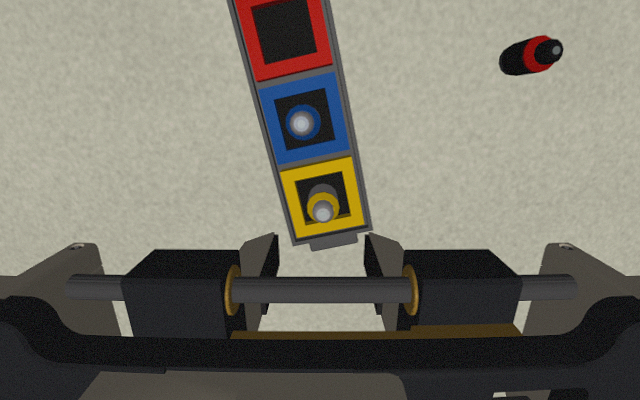

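Yellow stands in its pocket at (322,205). Now red.

Call:
arm_command(plan=[{"tx": 0,"ty": 1.2,"tz": 0.9,"wx": 0,"wy": 0,"wz": 0,"jaw": 0.1},{"tx": 0,"ty": 2.9,"tz": 2.1,"wx": 0,"wy": 0,"wz": 0,"jaw": 0.1},{"tx": 0,"ty": 2.9,"tz": 2.1,"wx": 0,"wy": 0,"wz": 0,"jaw": 0.1},{"tx": 0,"ty": 2.9,"tz": 2.1,"wx": 0,"wy": 0,"wz": 0,"jaw": 0.1},{"tx": 0,"ty": 2.9,"tz": 2.1,"wx": 0,"wy": 0,"wz": 0,"jaw": 0.1},{"tx": 0,"ty": 2.9,"tz": 2.1,"wx": 0,"wy": 0,"wz": 0,"jaw": 0.1},{"tx": 0,"ty": 2.9,"tz": 2.1,"wx": 0,"wy": 0,"wz": 0,"jaw": 0.1},{"tx": 0,"ty": 2.9,"tz": 2.1,"wx": 0,"wy": 0,"wz": 0,"jaw": 0.1},{"tx": 0,"ty": 2.9,"tz": 2.1,"wx": 0,"wy": 0,"wz": 0,"jaw": 0.1},{"tx": 2.2,"ty": 1.7,"tz": 1.3,"wx": 0,"wy": 0,"wz": 0,"jaw": 0.1},{"tx": 2.3,"ty": 0,"tz": 0,"wx": 0,"wy": 0,"wz": 0,"jaw": 0.1},{"tx": 0,"ty": 0,"tz": 0,"wx": 0,"wy": 0,"wz": 0,"jaw": 0.1},{"tx": 0,"ty": 0,"tz": 0,"wx": 0,"wy": 0,"wz": 0,"jaw": 0.1},{"tx": 0,"ty": 0,"tz": 0,"wx": 0,"wy": 0,"wz": 0,"jaw": 0.1}])

```text
time: 25.75
tool_pos: [663.8, 42.5, 103.8]
tcp_rot: [1.397, 1.57, -0.173]
contact_force: [0.3, -0.2, 0.2]
grip_width: 50.5
```

```bash
python3 look.py w16
```

```text
25.75 [663.8  42.5 103.8] [[0.0011, 1.0, 0.0002], [-0.0002, 0.0002, -1.0], [-1.0, 0.0011, 0.0002]] 50.5 [ 0.3 -0.2  0.2] [-0.05  0.72  1.28 -0.    1.14  1.52]
```

View pics/w16.png

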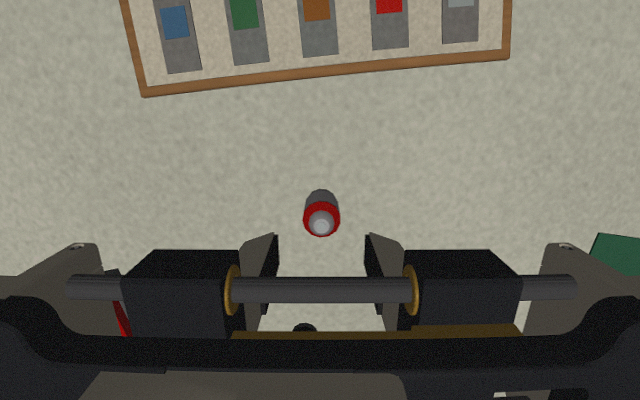

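Call:
arm_command(plan=[{"tx": 1.5,"ty": 0.1,"tz": 0,"wx": 0,"wy": 0,"wz": 0,"jaw": 0.1},{"tx": 2.5,"ty": 0,"tz": 0,"wx": 0,"wy": 0,"wz": 0,"jaw": 0.1},{"tx": 1.8,"ty": 0,"tz": 0,"wx": 0,"wy": 0,"wz": 0,"jaw": 0.1},{"tx": 1,"ty": 0,"tz": 0,"wx": 0,"wy": 0,"wz": 0,"jaw": 0.1},{"tx": 0,"ty": 0,"tz": 0,"wx": 0,"wy": 0,"wz": 0,"jaw": 0.1},{"tx": 0,"ty": 0,"tz": 0,"wx": 0,"wy": 0,"wz": 0,"jaw": 0.1},{"tx": 0,"ty": 0,"tz": 0,"wx": 0,"wy": 0,"wz": 0,"jaw": 0.1},{"tx": 0,"ty": 0,"tz": 0,"wx": 0,"wy": 0,"wz": 0,"jaw": 0.1}])

```text
time: 26.6
tool_pos: [665.1, 42.5, 36.0]
tcp_rot: [1.475, 1.569, -0.096]
contact_force: [-0.4, 0.7, -0.4]
grip_width: 50.7
```

```bash
python3 look.py w17
```

```text
26.6 [665.1  42.5  36. ] [[0.002, 1.0, -0.0001], [-0.0002, -0.0001, -1.0], [-1.0, 0.002, 0.0002]] 50.7 [-0.4  0.7 -0.4] [-0.05  0.81  1.33 -0.    1.01  1.52]
```

View pics/w17.png

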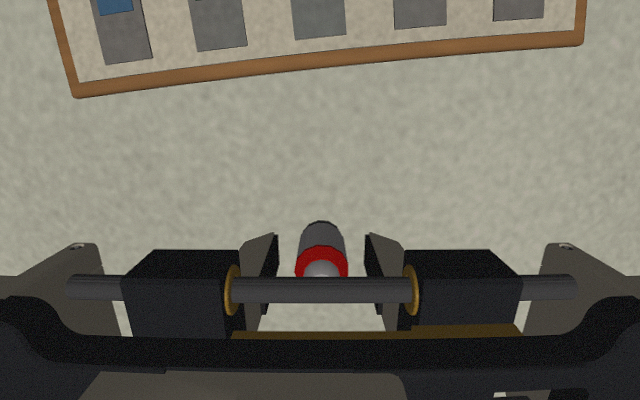

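Red is centred at (321,260). Gripping and carrying it to the red pocket.

Call:
arm_command(plan=[{"tx": 0,"ty": 0,"tz": 0,"wx": 0,"wy": 0,"wz": 0,"jaw": -1},{"tx": 0,"ty": 0,"tz": 0,"wx": 0,"wy": 0,"wz": 0,"jaw": -1},{"tx": 0,"ty": 0,"tz": 0,"wx": 0,"wy": 0,"wz": 0,"jaw": -1},{"tx": 0,"ty": 0,"tz": 0,"wx": 0,"wy": 0,"wz": 0,"jaw": -1},{"tx": 0,"ty": 0,"tz": 0,"wx": 0,"wy": 0,"wz": 0,"jaw": -1},{"tx": 0,"ty": 0,"tz": 0,"wx": 0,"wy": 0,"wz": 0,"jaw": -1}])

```text
time: 27.25
tool_pos: [664.4, 42.5, 35.0]
tcp_rot: [0.831, 1.571, -0.74]
contact_force: [-0.6, -0.5, 0.4]
grip_width: 27.1
```

Call:
arm_command(plan=[{"tx": -0.6,"ty": 0,"tz": 0,"wx": 0,"wy": 0,"wz": 0,"jaw": -1},{"tx": -2.4,"ty": 0,"tz": 0,"wx": 0,"wy": 0,"wz": 0,"jaw": -1},{"tx": -4,"ty": 0,"tz": 0,"wx": 0,"wy": 0,"wz": 0,"jaw": -1},{"tx": -3,"ty": 0,"tz": 0,"wx": 0,"wy": 0,"wz": 0,"jaw": -1},{"tx": -1.5,"ty": -0.6,"tz": -1.2,"wx": 0,"wy": 0,"wz": 0,"jaw": -1},{"tx": 0,"ty": -1.3,"tz": -2.5,"wx": 0,"wy": 0,"wz": 0,"jaw": -1},{"tx": 0,"ty": -1.6,"tz": -3,"wx": 0,"wy": 0,"wz": 0,"jaw": -1},{"tx": 0,"ty": -1.6,"tz": -3,"wx": 0,"wy": 0,"wz": 0,"jaw": -1},{"tx": 0,"ty": -1.6,"tz": -3,"wx": 0,"wy": 0,"wz": 0,"jaw": -1},{"tx": 0,"ty": -1.6,"tz": -3,"wx": 0,"wy": 0,"wz": 0,"jaw": -1},{"tx": 0,"ty": -1.6,"tz": -3,"wx": 0,"wy": 0,"wz": 0,"jaw": -1},{"tx": 0,"ty": -1.2,"tz": -2.3,"wx": 0,"wy": 0,"wz": 0,"jaw": -1},{"tx": 0,"ty": -0.6,"tz": -1.2,"wx": 0,"wy": 0,"wz": 0,"jaw": -1},{"tx": 0,"ty": 0,"tz": 0,"wx": 0,"wy": 0,"wz": 0,"jaw": -1},{"tx": 0,"ty": 0,"tz": 0,"wx": 0,"wy": 0,"wz": 0,"jaw": -1},{"tx": 0,"ty": 0,"tz": 0,"wx": 0,"wy": 0,"wz": 0,"jaw": -1}])

```text
time: 28.85
tool_pos: [548.0, 263.4, 149.7]
tcp_rot: [-0.116, 1.57, -1.688]
contact_force: [0.7, 0.2, -1.5]
grip_width: 27.2
```

```bash
python3 look.py w18
```

```text
28.85 [548.  263.4 149.7] [[-0.0001, 1.0, -0.0015], [-0.0005, -0.0015, -1.0], [-1.0, -0.0001, 0.0005]] 27.2 [ 0.7  0.2 -1.5] [ 0.32  0.58  1.42 -0.    1.14  1.89]
```

View pics/w18.png

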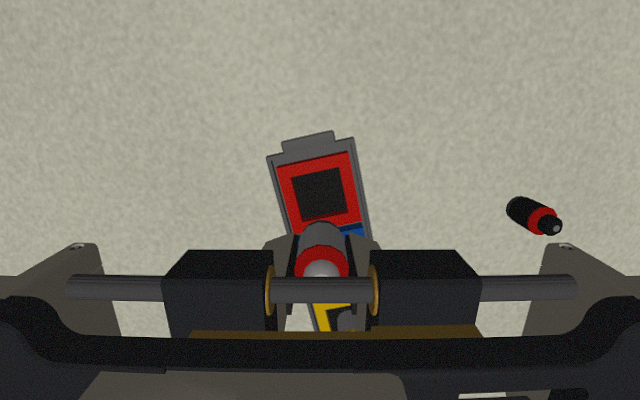

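Call:
arm_command(plan=[{"tx": 2,"ty": 0,"tz": 0,"wx": 0,"wy": 0,"wz": 0,"jaw": -1},{"tx": 3,"ty": 0,"tz": 0,"wx": 0,"wy": 0,"wz": 0,"jaw": -1},{"tx": 2.6,"ty": 0,"tz": 0,"wx": 0,"wy": 0,"wz": 0,"jaw": -1},{"tx": 1.6,"ty": 0,"tz": 0,"wx": 0,"wy": 0,"wz": 0,"jaw": -1},{"tx": 0.8,"ty": 0,"tz": 0,"wx": 0,"wy": 0,"wz": 0,"jaw": -1},{"tx": 0.3,"ty": 0,"tz": 0,"wx": 0,"wy": 0,"wz": 0,"jaw": -1},{"tx": 0,"ty": 0,"tz": 0,"wx": 0,"wy": 0,"wz": 0,"jaw": -1},{"tx": 0,"ty": 0,"tz": 0,"wx": 0,"wy": 0,"wz": 0,"jaw": -1},{"tx": 0,"ty": 0,"tz": 0,"wx": 0,"wy": 0,"wz": 0,"jaw": -1}])

```text
time: 29.8
tool_pos: [548.0, 264.7, 47.9]
tcp_rot: [1.844, 1.569, 0.273]
contact_force: [-0.2, -0.7, -1.6]
grip_width: 27.4
```

```bash
python3 look.py w19
```

```text
29.8 [548.  264.7  47.9] [[0.0018, 1.0, -0.0002], [0.0005, -0.0002, -1.0], [-1.0, 0.0018, -0.0005]] 27.4 [-0.2 -0.7 -1.6] [ 0.32  0.7   1.51 -0.    0.93  1.9 ]
```

View pics/w19.png

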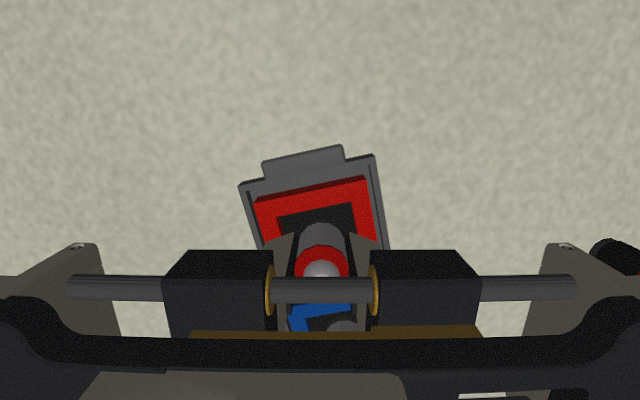

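Call:
arm_command(plan=[{"tx": 0.2,"ty": 0,"tz": 0,"wx": 0,"wy": 0,"wz": 0,"jaw": -1},{"tx": 0.1,"ty": 0,"tz": 0,"wx": 0,"wy": 0,"wz": 0,"jaw": -1},{"tx": 0,"ty": 0,"tz": 0,"wx": 0,"wy": 0,"wz": 0,"jaw": -1},{"tx": 0,"ty": 0,"tz": 0,"wx": 0,"wy": 0,"wz": 0,"jaw": -1}])

```text
time: 30.25
tool_pos: [547.4, 264.5, 43.8]
tcp_rot: [-0.535, 1.571, -2.106]
contact_force: [-0.4, 0.2, -1.1]
grip_width: 27.4
```

Call:
arm_command(plan=[{"tx": 0.06,"ty": 0,"tz": 0,"wx": 0,"wy": 0,"wz": 0,"jaw": -1},{"tx": 0,"ty": 0,"tz": 0,"wx": 0,"wy": 0,"wz": 0,"jaw": -1}])

```text
time: 30.45
tool_pos: [547.4, 264.5, 43.2]
tcp_rot: [-0.505, 1.571, -2.076]
contact_force: [-0.0, 0.0, -0.9]
grip_width: 27.7
```

Call:
arm_command(plan=[{"tx": 0.06,"ty": 0,"tz": 0,"wx": 0,"wy": 0,"wz": 0,"jaw": -1},{"tx": 0,"ty": 0,"tz": 0,"wx": 0,"wy": 0,"wz": 0,"jaw": -1}])

```text
time: 30.65
tool_pos: [547.5, 264.5, 42.9]
tcp_rot: [1.384, 1.571, -0.187]
contact_force: [-1.1, 0.2, 0.7]
grip_width: 27.5
```

Contact. I'll release, lift, and back off so I can check.

Call:
arm_command(plan=[{"tx": 0,"ty": 0,"tz": 0,"wx": 0,"wy": 0,"wz": 0,"jaw": -0.35},{"tx": 0,"ty": 0,"tz": 0,"wx": 0,"wy": 0,"wz": 0,"jaw": -0.25},{"tx": 0,"ty": 0,"tz": 0,"wx": 0,"wy": 0,"wz": 0,"jaw": 0},{"tx": 0,"ty": 0,"tz": 0,"wx": 0,"wy": 0,"wz": 0,"jaw": 0},{"tx": 0,"ty": 0,"tz": 0,"wx": 0,"wy": 0,"wz": 0,"jaw": 0},{"tx": -1,"ty": 0,"tz": 0,"wx": 0,"wy": 0,"wz": 0,"jaw": 0},{"tx": -2.5,"ty": 0,"tz": 0,"wx": 0,"wy": 0,"wz": 0,"jaw": 0},{"tx": -4,"ty": 0,"tz": 0,"wx": 0,"wy": 0,"wz": 0,"jaw": 0},{"tx": -4,"ty": 0,"tz": 0,"wx": 0,"wy": 0,"wz": 0,"jaw": 0},{"tx": -4,"ty": -2,"tz": 2,"wx": 0,"wy": 0,"wz": 0,"jaw": 0},{"tx": -3,"ty": -4,"tz": 3,"wx": 0,"wy": 0,"wz": 0,"jaw": 0},{"tx": 0,"ty": -4,"tz": 4,"wx": 0,"wy": 0,"wz": 0,"jaw": 0},{"tx": 0,"ty": -4,"tz": 4,"wx": 0,"wy": 0,"wz": 0,"jaw": 0},{"tx": 0,"ty": 0,"tz": 3,"wx": 0,"wy": 0,"wz": 0,"jaw": 0},{"tx": 0,"ty": 0,"tz": 0,"wx": 0,"wy": 0,"wz": 0,"jaw": 0},{"tx": 0,"ty": 0,"tz": 0,"wx": 0,"wy": 0,"wz": 0,"jaw": 0}])

```text
time: 32.25
tool_pos: [422.8, 117.8, 224.4]
tcp_rot: [1.781, 1.569, 0.209]
contact_force: [0.3, -0.1, -0.7]
grip_width: 45.7
```

```bash
python3 look.py w20; python3 -c "
from h import *
cv2.imwrite('pics/scene1.png',imaging.capture('scene'))"
```

```text
32.25 [422.8 117.8 224.4] [[0.0019, 1.0, -0.002], [0.0004, -0.002, -1.0], [-1.0, 0.0019, -0.0004]] 45.7 [ 0.3 -0.1 -0.7] [0.1  0.21 1.78 0.   1.15 1.67]
```

View pics/w20.png

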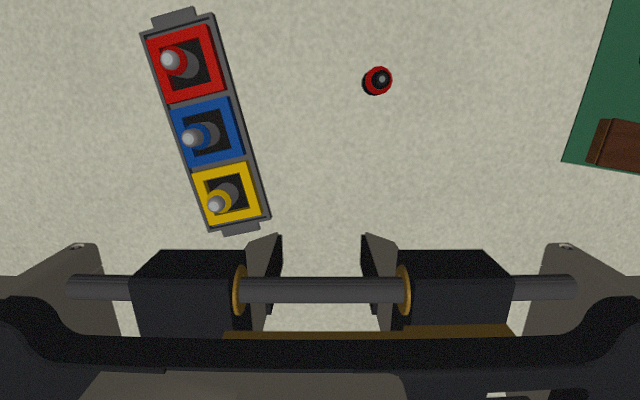

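View pics/scene1.png

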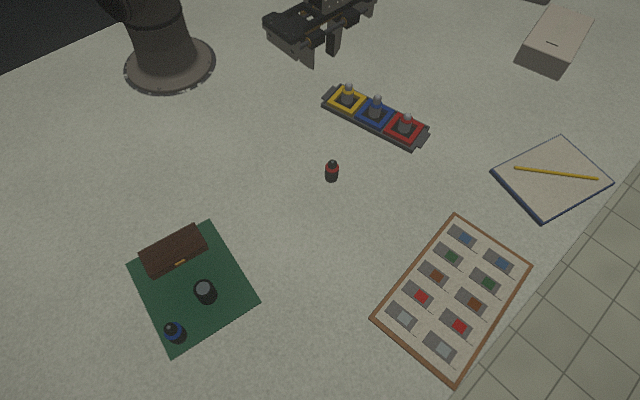

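All three silver objectives stand in their pockets in the scene view: yellow (347,95), blue (376,107) and red (405,127). Black-blue stands on the mat at (175,332). The eyepiece (205,291) and black-red (332,170) have not moved.

```bash
python3 -c "
from h import *
print(np.abs(readout.get_obs()['dq']).max()); print(bot.close_job())"
```

```text
0.011201041491240743
the job is handed in; nothing more can be done
None
```

The job is done and handed in at about 32 s of the 109 s allowed.

- **Clearing the caddy:** I moved black_blue first. It now stands upright on the open mat at about (590, -349) mm, roughly 80 mm centre to centre from the eyepiece.
- **Silver objectives:** I then set chrome_blue, chrome_yellow and chrome_red upright in the pockets of their ring colours. Each was lowered in sub-millimetre steps until the force reading showed contact before release. For blue the sign was faint, about 1.5 N, so I went down another 0.3 mm before releasing.
- **Last checks:** The final wrist and scene pictures show all three standing in their pockets and black_blue upright inside the mat's edges. By eye in the scene view, the eyepiece and black_red are where they started. The gripper was empty and well clear, and no force reading was above about 4 N.

No check failed. Camera position estimates agreed with each other to within about 5 mm, mostly 2–3 mm.

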